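# Clamp panels on a tilting painting board and raise it

## Task

Get the tilting board ready for painting: put the roll of tape that lies on it into the white tray, and slide every panel lying on the table lengthwise under the clamp bar, flat and side by side, right up against the stop behind the bar. Then, with the board still flat, clamp the panels firmly by turning the red six-sided nut clockwise; the lifting rail blocks a full turn, so turn it in short swings, taking a fresh grip each time. Last, raise the board by its rail to 30 degrees and leave it standing there with the panels still clamped, and do not upset or push about the jars, pots, bottle and ornament.

Things in the scene. Friction and masses are not known exactly. Their poses are not given: they have to be found in the camera images.
- board (a joint): Tilt of the board, rad: 0 lying flat (as at the start), growing as its far edge rises (30 degrees = 0.524), at most 1.2. The friction hinge holds any angle; lifting takes about 15 N at the rail.
- board_stop (a point): Plywood board, 300 mm deep, 360 wide, hinged along its near edge. Point: on the painting face, middle of the foot of the stop, a dark strip 9 mm high, 320 long, behind the clamp bar. Its face is x = 0. The frame tilts with the board: x to the far edge, y left along the hinge, z out of the face (26 mm above the table when flat). Hinge line: x = -257, z = -12 mm. The bar is over x = -24 to 0.
- bar: Aluminium clamp bar, 24 mm (x) x 350 (y) x 18 thick, parallel to the board, axes as board_stop; origin: middle of its underside. 18 mm above the painting face with the nut at 0; comes down 8 mm per turn (1.27 per rad). Guide pins at y = +-165 mm and the nut's stud with a 17 mm wide spring at y = 0 go through it: panels fit between 10 and 155 mm either side of the stud.
- nut_grip (a point): Middle of the red six-sided hand nut on the bar, on its axis, 15 mm above the bar's top: 40 mm across flats, 24 mm tall. Moves down with the bar. The frame turns with the nut: y is square to a pair of flats (grip along y, or along y turned 60 or 120 degrees). A closed grip can swing some 40 degrees either way from lying along the rail; farther round a finger meets the rail.
- nut (a joint): Turn of the nut, rad, 0 to 5.7 (end of the thread), growing clockwise seen from above, which lowers the bar; starts between 0.2 and 1.2. Stays where it is left (0.32 N m to turn it when loose, up to twice that as it clamps). The bar meets the 12 mm panels at about 4.7; beyond 5.2 is firm.
- board_rail (a point): Middle of the lifting rail, the handle for raising the board: a round steel bar, 12 mm thick, 310 mm long along y, 52 mm above the painting face, 283 mm from the hinge line, 38 mm behind the nut's axis. Two uprights, 14 mm deep and 12 wide, carry it at y = +-148 mm.
- tape: Roll of blue masking tape lying flat on the board, outside 64 mm, inside 48 mm, 24 mm tall, 60 g. Origin at the middle of its underside.
- tray: White plastic tray standing fast on the table, 130 x 130 mm, walls 32 mm high and 4 mm thick, floor 4 mm thick. Origin at the middle of its underside.
- panel1: Small wooden painting panel with a white face and mainly orange blocks on it, 80 x 48 x 12 mm, 40 g, lying flat on the table. Origin at the middle of its underside, x along its 80 mm length. May be absent.
- panel2: Small wooden painting panel with a white face and mainly blue blocks on it, 80 x 48 x 12 mm, 40 g, lying flat on the table. Origin at the middle of its underside, x along its 80 mm length. May be absent.
- panel3: Small wooden painting panel with a white face and mainly yellow blocks on it, 80 x 48 x 12 mm, 40 g, lying flat on the table. Origin at the middle of its underside, x along its 80 mm length. May be absent.
- panel4: Small wooden painting panel with a white face and mainly green blocks on it, 80 x 48 x 12 mm, 40 g, lying flat on the table. Origin at the middle of its underside, x along its 80 mm length. May be absent.
- blue_jar: Blue-labelled jar of paint, 44 mm across, 62 mm tall, a bystander. Origin at the middle of its underside.
- gel_tub: White screw-top tub, 80 mm across, 65 mm tall, a bystander. Origin at the middle of its underside.
- white_bottle: White paint bottle, 58 mm across, 170 mm tall, a bystander. Origin at the middle of its underside.
- coral_pot: Paint pot with an orange label, 60 mm across, 55 mm tall, a bystander. Origin at the middle of its underside.
- brush_pot: Terracotta pot of brushes, 76 mm across, 230 mm tall with the brushes, a bystander. Origin at the middle of its underside.
- ornament: Turned wooden ornament of three stacked bulbs, 80 mm across, 142 mm tall, a bystander. Origin at the middle of its underside.

How it is judged:
On the way, in this order (a step that is already met when the one before it is completed fails the run):
1. every panel present lies flat under the clamp bar, square to it and against the stop, the board flat (x of panel1 in the frame of board_stop between -0.045 and -0.03 m and y of panel1 in the frame of board_stop between -0.155 and 0.155 m and z of panel1 in the frame of board_stop between -0.006 and 0.006 m and angle between the x axis of each of panel1, panel2, panel3, panel4 and the x axis of board_stop, either way round below 0.12 rad and x of panel2 in the frame of board_stop between -0.045 and -0.03 m and y of panel2 in the frame of board_stop between -0.155 and 0.155 m and z of panel2 in the frame of board_stop between -0.006 and 0.006 m and x of panel3 in the frame of board_stop between -0.045 and -0.03 m and y of panel3 in the frame of board_stop between -0.155 and 0.155 m and z of panel3 in the frame of board_stop between -0.006 and 0.006 m and x of panel4 in the frame of board_stop between -0.045 and -0.03 m and y of panel4 in the frame of board_stop between -0.155 and 0.155 m and z of panel4 in the frame of board_stop between -0.006 and 0.006 m and value of joint board below 0.05 rad), for 0.2 s.
2. the clamp bar presses on every panel (over 5 N each), all still against the stop, the board flat (all of step 1 and contact force between bar and panel1 above 5 N and contact force between bar and panel2 above 5 N and contact force between bar and panel3 above 5 N and contact force between bar and panel4 above 5 N), for 0.2 s.
3. the board is raised to 30 degrees, within 4 degrees (value of joint board between 0.4538 and 0.5934 rad), for 0.2 s.
At the end, for the whole second after the job is handed in: Board at rest at 30 degrees within 4; every panel present flat under the bar, square within 0.12 rad, its end within 5 mm of the stop, pressed by the bar with over 5 N; tape roll in the tray: centre within 45 mm of the tray's in its x and y, underside under 20 mm above the table (all of step 3 and x of panel1 in the frame of board_stop between -0.045 and -0.03 m and y of panel1 in the frame of board_stop between -0.155 and 0.155 m and z of panel1 in the frame of board_stop between -0.006 and 0.006 m and angle between the x axis of each of panel1, panel2, panel3, panel4 and the x axis of board_stop, either way round below 0.12 rad and x of panel2 in the frame of board_stop between -0.045 and -0.03 m and y of panel2 in the frame of board_stop between -0.155 and 0.155 m and z of panel2 in the frame of board_stop between -0.006 and 0.006 m and x of panel3 in the frame of board_stop between -0.045 and -0.03 m and y of panel3 in the frame of board_stop between -0.155 and 0.155 m and z of panel3 in the frame of board_stop between -0.006 and 0.006 m and x of panel4 in the frame of board_stop between -0.045 and -0.03 m and y of panel4 in the frame of board_stop between -0.155 and 0.155 m and z of panel4 in the frame of board_stop between -0.006 and 0.006 m and contact force between bar and panel1 above 5 N and contact force between bar and panel2 above 5 N and contact force between bar and panel3 above 5 N and contact force between bar and panel4 above 5 N and x of tape in the frame of tray between -0.045 and 0.045 m and y of tape in the frame of tray between -0.045 and 0.045 m and z of tape in the frame of tray between 0 and 0.02 m and velocity of joint board between -0.02 and 0.02 rad/s and linear speed of tape below 0.02 m/s); the robot touches nothing.
It fails at once if a bystander is pushed more than 4 cm (distance of any of blue_jar, gel_tub, white_bottle, coral_pot, brush_pot, ornament from where it was at the start of the episode above 0.04 m).
It fails at once if a bystander is tipped over (angle between any of blue_jar, gel_tub, white_bottle, coral_pot, brush_pot, ornament's own z axis and vertical above 0.5 rad).
Of panel1, panel2, panel3, panel4 only 2 to 4 are there at a start; the rules pass over those that are not, and their reading is None.
At some moment in a run one of panel1, panel2, panel3, panel4, tape may be knocked a few centimetres aside while the robot is not near it.
Once in a run the grip may slacken for a moment while it holds something.
It also fails if it takes over 210 s, if anything falls off the work surface, if the arm or the gripper's body presses on something with over 40 N, if the wrist force passes 120 N, or if a joint passes its speed limit or range.

## Robot

A 7-joint arm with a two-finger parallel gripper is mounted at the origin on the work surface. World frame = base frame: x ahead of the robot, y to its left, z up, the work surface at z = 0. Lengths are in m, angles in rad, forces in N, time in s.
With the tool pointing down it reaches from about 0.425 to 0.95 m from the base axis. Payload 4.7 kg.
Tool frame: the origin (TCP) lies midway between the tips of the shut fingers; the grasp point (between the pads) lies 19 mm behind it; z points along the fingers, y is the line along which they close (so a half turn about z gives the same grasp; the last joint's range is limited). The gripper opens to 85 mm and grips with 20 to 120 N. Pads are 22 mm wide; open, the fingers measure 114 mm over their backs; the gripper's body (76 mm by 85 mm) begins 54 mm behind the grasp point. The pads swing forward as they close: fully open they stand 13 mm farther back than shut.
Start: joints at [-1.33, 0.469, -0.049, 1.532, 0.024, 1.141, -0.082], TCP at [0.18, 0.651, 0.231] pointing down, gripper open.
Joint ranges: [-2.59, 2.59], [-0.33, 1.99], [-1.39, 1.29], [0.1, 2.45], [-1.04, 4.18], [0.21, 1.99], [-2.66, 2.66]. Speed limits (rad/s): [2.57, 2.57, 3.14, 3.14, 3.14, 3.14, 3.14].

## Interface

Orientations are given as a rotation vector (axis times angle).
In Python, from bench import r gives the robot as it stands.
- The arm moves only by the tool nudge_tcp, called after "Call:" by a JSON object that holds its "method" and its "body". Schema: {"type":"object","properties":{"motion":{"type":"array","items":{"type":"object","properties":{"sx":{"type":"number"},"sy":{"type":"number"},"sz":{"type":"number"},"spin":{"type":"number"},"jaw":{"type":"number"}},"additionalProperties":false,"required":["jaw"]},"minItems":1,"maxItems":10},"force":{"type":"number"},"only":{"type":"string"},"quiet":{"type":"boolean"},"lines":{"type":"string"}},"required":["motion"],"additionalProperties":false}. motion is a list of rows, 1 to 10 of them, each an object with the fields sx, sy, sz (the shift in m), spin (a turn about the tool's z in rad), jaw (the opening from 0.0 (shut) to 1.0 (fully open)); a field left out counts as zero (the opening has to be given); each row is the pose to reach, as a shift and turn from the pose commanded when the call began, along the tool's axes at that moment; what a row does not reach only later rows make up. A row lasts 1/12 s, in which the tool goes at most 0.0417 m and 0.125 rad, less where a joint would pass 70% of its speed; a pose out of reach is approached as far as the arm can. The fingers move at their own pace and stop on an object; force is the grip in N (left out, the last holds). Time passes only in rows, so rows that do not move let the fingers close. The tool returns the time, the measured TCP pose, the force, the opening and the grip force at its end. only (a regular expression) keeps the lines of the reply that match it, lines (a string "A,B") keeps lines A to B, and quiet returns only ok. Input that does not fit is refused with a message, and nothing moves.
- r.sense(): the state, without advancing time (a new reading comes with each control period).
- r.grab_frame(name): name is "scene" or "top" or "wrist"; returns the picture (400x640x3 uint8, red, green, blue); there is no depth.
- r.camera_info(name): a dict with "fx", "fy", "cx", "cy" (pixels), "D" ([k1, k2, p1, p2, k3] as OpenCV has them; the pictures are not rectified), "R" (3x3) and "t" (3): a world point X has camera coordinates R X + t. Camera axes: x right, y down, z forward; pixel columns grow to the right and rows downward; lengths in m; the calibration is good to about 2 mm. A picture is of the moment at which its call begins: read the wrist's pose just before it. camera_info takes no time and is no camera call; for the wrist camera it gives the pose at the moment of the call.
- r.hand_in(): hands the job in; it is judged then, once.
The state is a dict: "time": time; "joint_pos": joint angles; "qvel": joint speeds; "tau": joint torques, N m; "position": TCP position; "tcp_rot": TCP orientation; "ft_force": force on the tool from outside, world axes, zero at the start; "wrist_torque": the same for the moment, N m; "opening": opening from 0.0 (shut) to 1.0 (fully open); "grasp_force": force on a finger pad.
Only numpy, scipy, OpenCV 4.12 (cv2) and the standard library are available. Lean on these libraries where they do the work, as an engineer would, in place of code of your own. Each camera call takes 0.05 s, during which the arm holds its last target. There are 200 camera calls.

## Working session

There is one attempt and no reset: what is moved stays moved. The work goes in short steps, Python scripts to look and compute and a tool call to move; the robot and the scene stay as the last step left them, time stands still between calls to the robot, and variables do not carry over. Pictures are saved under pics/ and viewed, at most 14 in all, crops included, and the job is handed in when it is done.

```bash
ls; mkdir -p pics
```

Run:
```python
from bench import r
import cv2
print(r.sense())
for n in("scene","top"):
    cv2.imwrite(f"pics/{n}0.png",r.grab_frame(n)[:,:,::-1]); i=r.camera_info(n); print(n,i)
```

```text
bench.py
pics
{'time': 0.0, 'joint_pos': array([-1.32991451,  0.46945681, -0.04862459,  1.53371626,  0.0241087 ,
        1.14097219, -0.08229978]), 'qvel': array([-0.0004188 , -0.0007132 , -0.00248552,  0.00241884, -0.00072465,
        0.00153161,  0.00089652]), 'tau': array([ 2.30571859e-04, -5.10284400e+01, -4.60903149e-02, -2.37712044e+01,
        1.08041527e-02,  7.57283386e-03,  1.22977741e-05]), 'position': array([0.17971961, 0.65002398, 0.23024168]), 'tcp_rot': array([-4.22364287e-01, -3.11286952e+00,  3.07301951e-03]), 'ft_force': array([0.45638317, 0.78316661, 0.09094698]), 'wrist_torque': array([ 0.03395798,  0.03160484, -0.01749617]), 'grasp_force': 0.0, 'opening': 1.0032765937732253}
scene {'fx': 475.8408314469096, 'fy': 475.8408314469096, 'cx': 321.5287577117349, 'cy': 196.74414404351072, 'D': array([0.0095316, 0.       , 0.       , 0.       , 0.       ]), 'R': array([[ 0.14225069,  0.98961856,  0.02049029],
       [ 0.65415515, -0.07845404, -0.75228054],
       [-0.74286323,  0.12041626, -0.65852422]]), 't': array([-0.05221872, -0.32631057,  1.92137056])}
top {'fx': 445.45005895232174, 'fy': 445.45005895232174, 'cx': 320.4108950287938, 'cy': 200.78980666311745, 'D': array([0.00501969, 0.        , 0.        , 0.        , 0.        ]), 'R': array([[ 0.00249558, -0.99999389,  0.00244854],
       [-0.99790114, -0.00264878, -0.06470162],
       [ 0.06470771, -0.00228193, -0.99790165]]), 't': array([-0.03280965,  0.57821717,  1.56571823])}
```

View pics/top0.png

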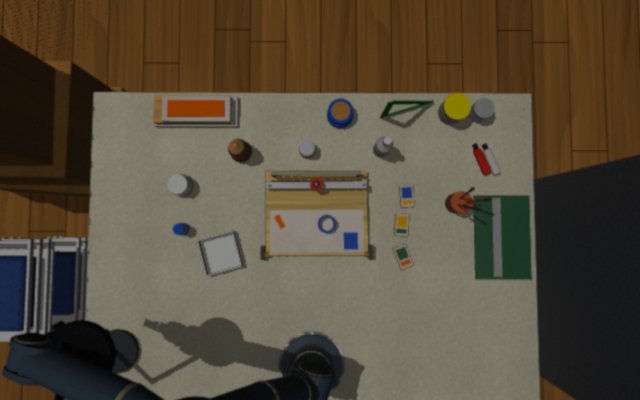

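View pics/scene0.png

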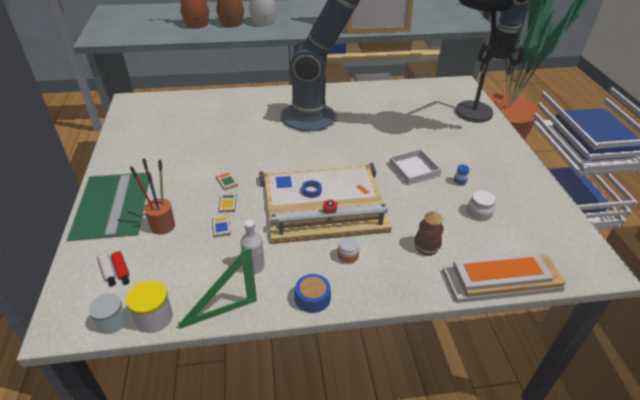

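The top view shows three panels right of the board: blue at (406,196), yellow at (402,224) and green at (403,257). The tape is at (328,224), the tray at (221,253), the nut at (317,184) and the rail along row ~174. Panel1 (orange) is absent. The scene view agrees.

Create h.py:
```python
import numpy as np, cv2
from scipy.spatial.transform import Rotation as Ro
from bench import r
def grab(n):
    i=r.camera_info(n); return cv2.cvtColor(r.grab_frame(n),cv2.COLOR_RGB2BGR), i
def ray(i,uv,z):
    K=np.array([[i["fx"],0,i["cx"]],[0,i["fy"],i["cy"]],[0,0,1.]])
    n=cv2.undistortPoints(np.array(uv,float).reshape(-1,1,2),K,i["D"])[:,0]
    R,t=np.array(i["R"]),np.array(i["t"]); c=-R.T@t
    d=np.c_[n,np.ones(len(n))]@R
    return c+d*((z-c[2])/d[:,2])[:,None]
def pix(i,X):
    K=np.array([[i["fx"],0,i["cx"]],[0,i["fy"],i["cy"]],[0,0,1.]])
    return cv2.projectPoints(np.array(X,float).reshape(-1,3),cv2.Rodrigues(np.array(i["R"]))[0],np.array(i["t"]),K,i["D"])[0][:,0]
def blobs(mask,amin,amax=1e9):
    c,_=cv2.findContours(mask.astype(np.uint8),cv2.RETR_EXTERNAL,cv2.CHAIN_APPROX_NONE)
    return [k for k in c if amin<=cv2.contourArea(k)<=amax]
def hsv(im): return cv2.cvtColor(im,cv2.COLOR_BGR2HSV)
def go(X=None,yaw=None):
    "shift in tool axes to reach TCP X, and turn so the tool's y axis points along world angle yaw (mod pi)"
    s=r.sense(); R=Ro.from_rotvec(s["tcp_rot"]).as_matrix()
    if X is not None: print("shift",np.round(R.T@(np.array(X)-s["position"]),4))
    a=np.arctan2(R[1,1],R[0,1]); print("yawY",round(a,3),"pos",np.round(s["position"],4))
    if yaw is not None: print("turn",round(-((yaw-a+np.pi/2)%np.pi-np.pi/2),3))
```

Run:
```python
from h import *
im=cv2.imread("pics/top0.png"); i=r.camera_info("top"); H=hsv(im)
big=cv2.resize(im[160:270,190:420],None,fx=3.4,fy=3.4,interpolation=cv2.INTER_CUBIC); cv2.imwrite("pics/topc.png",big)
red=((H[...,0]<6)|(H[...,0]>174))&(H[...,1]>150)&(H[...,2]>90)
for k in blobs(red,15): print("red",cv2.minAreaRect(k)[0],ray(i,cv2.minAreaRect(k)[0],.085)[0],cv2.contourArea(k))
blue=(H[...,0]>100)&(H[...,0]<130)&(H[...,1]>110)
for k in blobs(blue,20):
    m=cv2.minAreaRect(k); print("blue",np.round(m[0]),np.round(m[1],1),ray(i,m[0],.05)[0].round(3))
print("board near corners",ray(i,[[265,255],[368,255]],.026).round(3)); print("tray",ray(i,[221,253],.03).round(3))
print("panels",ray(i,[[406,196],[402,224],[403,257]],.012).round(3))
go([.45,0,.3],np.pi/2); print(r.camera_info("wrist"))
```

```text
red (316.0, 183.5) [ 0.63315975 -0.01595159  0.085     ] 98.5
red (481.919677734375, 161.3163604736328) [ 0.71108875 -0.58454576  0.085     ] 163.5
blue [ 50. 346.] [ 6.4 18.2] [0.08  0.887 0.05 ]
blue [ 12. 293.] [72. 25.] [0.257 1.023 0.05 ]
blue [ 63. 283.] [20.1 60.6] [0.291 0.851 0.05 ]
blue [350. 240.] [15. 13.] [ 0.439 -0.136  0.05 ]
blue [178. 229.] [10. 11.] [0.477 0.461 0.05 ]
blue [327. 224.] [17.1 16.4] [ 0.497 -0.053  0.05 ]
blue [406. 192.] [10.  9.] [ 0.608 -0.332  0.05 ]
blue [340. 113.] [28. 26.] [ 0.887 -0.1    0.05 ]
board near corners [[ 0.387  0.163  0.026]
 [ 0.387 -0.199  0.026]]
tray [[0.393 0.316 0.03 ]]
panels [[ 0.597 -0.337  0.012]
 [ 0.497 -0.322  0.012]
 [ 0.38  -0.325  0.012]]
shift [-0.4337 -0.5547 -0.0686]
yawY 1.301 pos [0.1798 0.6501 0.2304]
turn -0.27
{'fx': 292.0688429769636, 'fy': 292.0688429769636, 'cx': 312.89835527942233, 'cy': 195.52650262765616, 'D': array([-0.00040333,  0.        ,  0.        ,  0.        ,  0.        ]), 'R': array([[ 0.26669404,  0.96378011, -0.00148005],
       [ 0.92453204, -0.25539906,  0.28286361],
       [ 0.27224032, -0.07680639, -0.959159  ]]), 't': array([-0.67468539, -0.03628855,  0.3796483 ])}
```

View pics/topc.png

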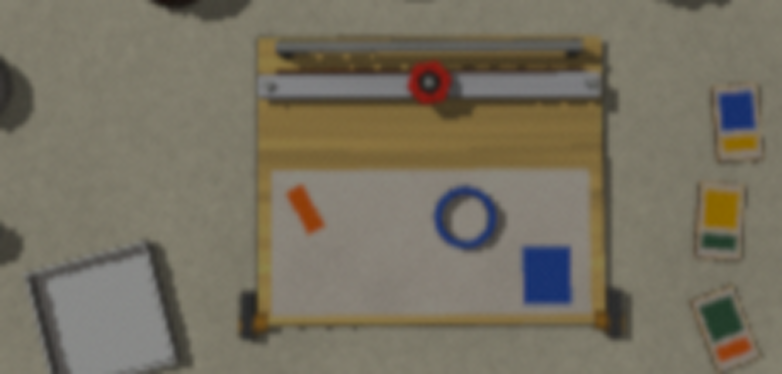

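Run:
```python
from h import *
go([.44,.30,.30],np.pi/2)
```

```text
shift [-0.3441 -0.2682 -0.0691]
yawY 1.301 pos [0.1798 0.6501 0.2304]
turn -0.27
```

Call:
{"method": "nudge_tcp", "body": {"motion": [{"sx": -0.1,"sy": -0.08,"sz": -0.07,"spin": -0.1,"jaw": 1},{"sx": -0.344,"sy": -0.268,"sz": -0.07,"spin": -0.27,"jaw": 1},{"sx": -0.344,"sy": -0.268,"sz": -0.07,"spin": -0.27,"jaw": 1},{"sx": -0.344,"sy": -0.268,"sz": -0.07,"spin": -0.27,"jaw": 1},{"sx": -0.344,"sy": -0.268,"sz": -0.07,"spin": -0.27,"jaw": 1},{"sx": -0.344,"sy": -0.268,"sz": -0.07,"spin": -0.27,"jaw": 1},{"sx": -0.344,"sy": -0.268,"sz": -0.07,"spin": -0.27,"jaw": 1},{"sx": -0.344,"sy": -0.268,"sz": -0.07,"spin": -0.27,"jaw": 1},{"sx": -0.344,"sy": -0.268,"sz": -0.07,"spin": -0.27,"jaw": 1},{"sx": -0.344,"sy": -0.268,"sz": -0.07,"spin": -0.27,"jaw": 1}]}}

```text
time: 0.93
position: [0.4242, 0.3205, 0.2979]
tcp_rot: [0.0, -3.141, 0.0]
ft_force: [1.6, 0.5, -1.2]
opening: 1.001
grasp_force: 0.0
```

Run:
```python
from h import *
go([.45,-.06,.30],np.pi/2)
```

```text
shift [-0.0256 -0.3805 -0.002 ]
yawY 1.571 pos [0.4242 0.3205 0.2979]
turn 0.0
```

Call:
{"method": "nudge_tcp", "body": {"motion": [{"sx": -0.01,"sy": -0.36,"jaw": 1},{"sx": -0.01,"sy": -0.36,"jaw": 1},{"sx": -0.01,"sy": -0.36,"jaw": 1},{"sx": -0.01,"sy": -0.36,"jaw": 1},{"sx": -0.01,"sy": -0.36,"jaw": 1},{"sx": -0.01,"sy": -0.36,"jaw": 1},{"sx": -0.01,"sy": -0.36,"jaw": 1},{"sx": -0.01,"sy": -0.36,"jaw": 1},{"sx": -0.01,"sy": -0.36,"jaw": 1},{"sx": -0.01,"sy": -0.36,"jaw": 1}]}}

```text
time: 1.77
position: [0.433, -0.0438, 0.298]
tcp_rot: [0.017, 3.141, -0.002]
ft_force: [-0.0, 1.0, 1.0]
opening: 1.002
grasp_force: 0.0
```

Call:
{"method": "nudge_tcp", "body": {"motion": [{"jaw": 1},{"jaw": 1},{"jaw": 1}]}}

```text
time: 2.02
position: [0.4337, -0.0359, 0.2976]
tcp_rot: [0.005, -3.141, -0.0]
ft_force: [-0.2, 0.1, 1.3]
opening: 1.0
grasp_force: 0.0
```

Run:
```python
from h import *
im,i=grab("wrist"); cv2.imwrite("pics/w1.png",im)
s=r.sense(); print(s["position"],"cam",-np.array(i["R"]).T@i["t"])
```

```text
[ 0.43367998 -0.03593413  0.29763449] cam [ 0.36141438 -0.03566331  0.44070055]
```

View pics/w1.png

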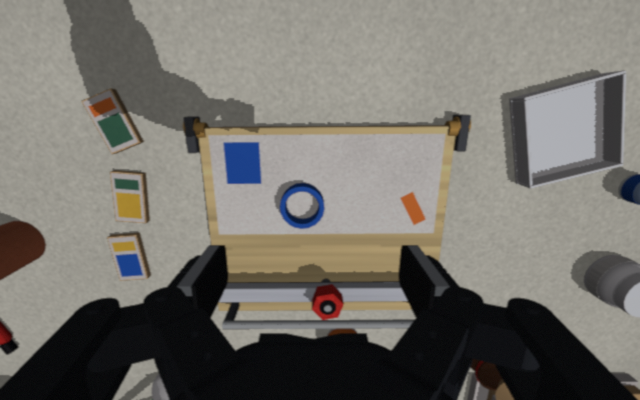

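The wrist view shows everything: panels at (113,122) green, (129,196) yellow and (127,256) blue; tape (302,205), nut (328,301), the bar along row ~293, the rail along row ~323 and the tray (567,128).

Add to h.py:
```python
def panels(im,i,z=.012,roi=None):
    "panel rects on plane z: white/coloured/wood against the grey table"
    H=hsv(im).astype(int); b=cv2.medianBlur(im,3); H=hsv(b)
    m=((H[...,1]>75)|(H[...,2]>195))
    m=m.astype(np.uint8)
    if roi is not None:
        k=np.zeros_like(m); k[roi[1]:roi[3],roi[0]:roi[2]]=1; m=m*k
    m=cv2.morphologyEx(m,cv2.MORPH_CLOSE,np.ones((3,3)))
    out=[]
    for c in blobs(m,300,20000):
        P=ray(i,c[:,0],z)[:,:2]
        (cx,cy),(w,h),a=cv2.minAreaRect((P*1000).astype(np.float32))
        if w<h: a+=90; w,h=h,w
        if not(60<w<105 and 36<h<66): continue
        M=np.zeros_like(m); cv2.drawContours(M,[c],-1,1,-1); s=(M>0)&(H[...,1]>120)
        hue=np.bincount(H[...,0][s],minlength=180)
        col={"orange":hue[3:17].sum(),"yellow":hue[19:34].sum(),"green":hue[60:95].sum(),"blue":hue[100:130].sum()}
        out.append((max(col,key=col.get),round(cx),round(cy),round(w),round(h),round((a+90)%180-90)))
    return out
```

Run:
```python
from h import *
im=cv2.imread("pics/w1.png"); i=r.camera_info("wrist"); H=hsv(im)
print("table",H[60,300],H[180,70],"panel",H[130,97])
print(panels(im,i,roi=(70,80,160,290)))
blue=(H[...,0]>100)&(H[...,0]<130)&(H[...,1]>110)
for k in blobs(blue,200):
    P=ray(i,k[:,0],.05)[:,:2]*1000; print("blue",np.round(cv2.minEnclosingCircle(k)[0]),cv2.minEnclosingCircle(P.astype(np.float32)))
red=((H[...,0]<6)|(H[...,0]>174))&(H[...,1]>150)&(H[...,2]>60)
for k in blobs(red,100): print("red",cv2.boundingRect(k), ray(i,cv2.minEnclosingCircle(k)[0],.087).round(4))
print("board corners",ray(i,[[200,128],[455,127]],.026).round(4))
print("far of stop etc. bar ends z .062",ray(i,[[217,291],[420,291]],.062).round(4))
print("rail",ray(i,[[225,325],[415,325]],.078).round(4))
# tray rim by corners
g=[[513,98],[622,73],[620,164],[531,186]]
P=ray(i,g,.032)[:,:2]; print("tray",P.round(3),P.mean(0),np.linalg.norm(P-np.roll(P,1,0),axis=1))
```

```text
table [ 25  18 160] [ 25  18 155] panel [ 18  34 149]
[]
blue [129. 265.] ((585.6610107421875, -310.3572082519531), 21.84490966796875)
blue [302. 205.] ((491.8369140625, -50.649261474609375), 32.75728988647461)
blue [634. 188.] ((465.8573303222656, 411.1507873535156), 20.57320785522461)
blue [242. 162.] ((430.7955322265625, -130.34988403320312), 34.79219055175781)
red (0, 326, 11, 19) [[ 0.6803 -0.4918  0.087 ]]
red (313, 285, 30, 35) [[ 0.6225 -0.0139  0.087 ]]
board corners [[ 0.3864 -0.1916  0.026 ]
 [ 0.3841  0.1616  0.026 ]]
far of stop etc. bar ends z .062 [[ 0.6222 -0.178   0.062 ]
 [ 0.6215  0.1257  0.062 ]]
rail [[ 0.6695 -0.1653  0.078 ]
 [ 0.6689  0.1177  0.078 ]]
tray [[0.346 0.231]
 [0.315 0.366]
 [0.434 0.4  ]
 [0.467 0.28 ]] [0.3903171  0.31930448] [0.13051419 0.13935349 0.12398968 0.12361816]
```

```bash
sed -i 's/>75)|(H\[...,2\]>195)/>27)/' h.py
```

Run:
```python
from h import *
im=cv2.imread("pics/w1.png"); i=r.camera_info("wrist")
print(panels(im,i,roi=(70,80,160,290)))
go([.492,-.051,.038])
```

```text
[('blue', 593, -335, 86, 57, 5), ('yellow', 491, -315, 85, 56, -5), ('orange', 378, -320, 83, 56, 21)]
shift [-0.0584 -0.0153  0.2596]
yawY 1.574 pos [ 0.4337 -0.0359  0.2976]
```

Call:
{"method": "nudge_tcp", "body": {"motion": [{"sx": -0.03,"sy": -0.008,"sz": 0.04,"jaw": 1},{"sx": -0.058,"sy": -0.015,"sz": 0.08,"jaw": 1},{"sx": -0.058,"sy": -0.015,"sz": 0.2,"jaw": 1},{"sx": -0.058,"sy": -0.015,"sz": 0.2,"jaw": 1},{"sx": -0.058,"sy": -0.015,"sz": 0.2,"jaw": 1},{"sx": -0.058,"sy": -0.015,"sz": 0.24,"jaw": 1},{"sx": -0.058,"sy": -0.015,"sz": 0.24,"jaw": 1},{"sx": -0.058,"sy": -0.015,"sz": 0.258,"jaw": 1},{"sx": -0.058,"sy": -0.015,"sz": 0.258,"jaw": 1},{"sx": -0.058,"sy": -0.015,"sz": 0.258,"jaw": 1}], "force": 30}}

```text
time: 2.9
position: [0.4921, -0.0517, 0.0406]
tcp_rot: [0.002, -3.142, -0.001]
ft_force: [-0.2, -0.2, 0.1]
opening: 0.999
grasp_force: 0.0
```

Call:
{"method": "nudge_tcp", "body": {"motion": [{"jaw": 1},{"jaw": 0.5},{"jaw": 0.5},{"jaw": 0.5},{"jaw": 0.5},{"jaw": 0.5},{"jaw": 0.5},{"jaw": 0.5}]}}

```text
time: 3.57
position: [0.4927, -0.0522, 0.0416]
tcp_rot: [0.0, 3.139, 0.002]
ft_force: [-2.5, 0.2, 7.9]
opening: 0.711
grasp_force: 30.6
```

Call:
{"method": "nudge_tcp", "body": {"motion": [{"sz": -0.04,"jaw": 0.5},{"sz": -0.08,"jaw": 0.5},{"sz": -0.1,"jaw": 0.5},{"sx": 0.02,"sy": 0.04,"sz": -0.12,"spin": -0.1,"jaw": 0.5},{"sx": 0.1,"sy": 0.369,"sz": -0.12,"spin": -0.23,"jaw": 0.5},{"sx": 0.1,"sy": 0.369,"sz": -0.12,"spin": -0.23,"jaw": 0.5},{"sx": 0.1,"sy": 0.369,"sz": -0.12,"spin": -0.23,"jaw": 0.5},{"sx": 0.1,"sy": 0.369,"sz": -0.12,"spin": -0.23,"jaw": 0.5},{"sx": 0.1,"sy": 0.369,"sz": -0.12,"spin": -0.23,"jaw": 0.5},{"sx": 0.1,"sy": 0.369,"sz": -0.12,"spin": -0.23,"jaw": 0.5}]}}

```text
time: 4.4
position: [0.4137, 0.2261, 0.1601]
tcp_rot: [-0.36, 3.119, 0.002]
ft_force: [1.4, -0.5, -0.7]
opening: 0.709
grasp_force: 33.4
```

Call:
{"method": "nudge_tcp", "body": {"motion": [{"sx": 0.01,"sy": 0.12,"jaw": 0.5},{"sx": 0.01,"sy": 0.12,"jaw": 0.5},{"sx": 0.01,"sy": 0.12,"jaw": 0.5},{"sx": 0.01,"sy": 0.12,"jaw": 0.5},{"sx": 0.01,"sy": 0.12,"jaw": 0.5}]}}

```text
time: 4.82
position: [0.3761, 0.3411, 0.1596]
tcp_rot: [-0.369, 3.119, 0.002]
ft_force: [1.1, -0.3, -0.4]
opening: 0.71
grasp_force: 33.4
```

Run:
```python
from h import *
im,i=grab("wrist"); cv2.imwrite("pics/w2.png",im)
go([.390,.318,.03],1.80)
```

```text
shift [-0.0077 -0.0234  0.1294]
yawY 1.803 pos [0.3771 0.339  0.1594]
turn 0.003
```

View pics/w2.png

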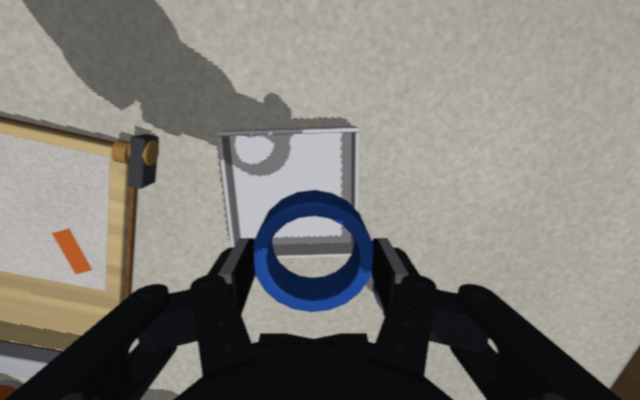

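The tape is held, and the tray rim shows corners near (220,131), (358,128) and (234,252).

Run:
```python
from h import *
i=r.camera_info("wrist")
P=ray(i,[[220,131],[358,128],[357,254],[233,254]],.032); print(P.round(3),P.mean(0))
c=P[:,:2].mean(0); go([c[0],c[1],.03],1.80)
```

```text
[[0.344 0.246 0.032]
 [0.313 0.367 0.032]
 [0.435 0.4   0.032]
 [0.464 0.276 0.032]] [0.38911938 0.32208641 0.032     ]
shift [-0.0078 -0.0193  0.1294]
yawY 1.803 pos [0.3771 0.339  0.1594]
turn 0.003
```

Call:
{"method": "nudge_tcp", "body": {"motion": [{"sx": -0.008,"sy": -0.019,"sz": 0.01,"jaw": 0.5},{"sx": -0.008,"sy": -0.019,"sz": 0.04,"jaw": 0.5},{"sx": -0.008,"sy": -0.019,"sz": 0.08,"jaw": 0.5},{"sx": -0.008,"sy": -0.019,"sz": 0.11,"jaw": 0.5},{"sx": -0.008,"sy": -0.019,"sz": 0.129,"jaw": 0.5},{"sx": -0.008,"sy": -0.019,"sz": 0.129,"jaw": 0.5},{"sx": -0.008,"sy": -0.019,"sz": 0.129,"jaw": 0.85},{"sx": -0.008,"sy": -0.019,"sz": 0.129,"jaw": 0.85},{"sx": -0.008,"sy": -0.019,"sz": 0.129,"jaw": 0.85},{"sx": -0.008,"sy": -0.019,"sz": 0.129,"jaw": 0.85}]}}

```text
time: 5.7
position: [0.3906, 0.3228, 0.0317]
tcp_rot: [-0.36, 3.118, 0.003]
ft_force: [-0.1, -0.3, -0.3]
opening: 0.853
grasp_force: 0.0
```

Call:
{"method": "nudge_tcp", "body": {"motion": [{"sz": -0.03,"jaw": 0.9},{"sz": -0.06,"jaw": 1},{"sz": -0.1,"jaw": 1},{"sz": -0.12,"jaw": 1},{"sz": -0.16,"jaw": 1},{"sz": -0.2,"jaw": 1},{"sz": -0.22,"jaw": 1},{"sz": -0.22,"jaw": 1}]}}

```text
time: 6.37
position: [0.3919, 0.3242, 0.2567]
tcp_rot: [-0.36, 3.111, 0.013]
ft_force: [-0.4, 0.5, 0.5]
opening: 0.999
grasp_force: 0.0
```

Run:
```python
from h import *
im,i=grab("wrist"); H=hsv(im)
blue=(H[...,0]>100)&(H[...,0]<130)&(H[...,1]>110)
for k in blobs(blue,200):
    P=ray(i,k[:,0],.028)[:,:2]*1000; print("blue",np.round(cv2.minEnclosingCircle(k)[0]),cv2.minEnclosingCircle(P.astype(np.float32)))
go([.47,-.24,.28],np.pi/2)
```

```text
blue [  9. 374.] ((839.5751342773438, -71.90607452392578), 35.46481704711914)
blue [396. 253.] ((487.8472900390625, 469.34014892578125), 24.95631980895996)
blue [308. 163.] ((389.8770446777344, 320.47955322265625), 31.479633331298828)
shift [ 0.0511 -0.5663 -0.0292]
yawY 1.801 pos [0.3907 0.3232 0.2537]
turn 0.23
```

Call:
{"method": "nudge_tcp", "body": {"motion": [{"sx": 0.05,"sy": -0.35,"sz": -0.03,"spin": 0.23,"jaw": 1},{"sx": 0.05,"sy": -0.35,"sz": -0.03,"spin": 0.23,"jaw": 1},{"sx": 0.05,"sy": -0.35,"sz": -0.03,"spin": 0.23,"jaw": 1},{"sx": 0.05,"sy": -0.35,"sz": -0.03,"spin": 0.23,"jaw": 1},{"sx": 0.05,"sy": -0.35,"sz": -0.03,"spin": 0.23,"jaw": 1},{"sx": 0.05,"sy": -0.35,"sz": -0.03,"spin": 0.23,"jaw": 1},{"sx": 0.05,"sy": -0.35,"sz": -0.03,"spin": 0.23,"jaw": 1},{"sx": 0.05,"sy": -0.35,"sz": -0.03,"spin": 0.23,"jaw": 1},{"sx": 0.05,"sy": -0.35,"sz": -0.03,"spin": 0.23,"jaw": 1},{"sx": 0.05,"sy": -0.35,"sz": -0.03,"spin": 0.23,"jaw": 1}]}}

```text
time: 7.25
position: [0.42, -0.0353, 0.2799]
tcp_rot: [-0.015, -3.141, 0.001]
ft_force: [-0.7, 0.3, 0.5]
opening: 0.997
grasp_force: 0.0
```

Run:
```python
from h import *
go([.45,-.25,.28],np.pi/2)
```

```text
shift [-0.032  -0.2144 -0.    ]
yawY 1.561 pos [ 0.42   -0.0353  0.2799]
turn -0.009
```

Call:
{"method": "nudge_tcp", "body": {"motion": [{"sx": -0.03,"sy": -0.21,"jaw": 1},{"sx": -0.03,"sy": -0.21,"jaw": 1},{"sx": -0.03,"sy": -0.21,"jaw": 1},{"sx": -0.03,"sy": -0.21,"jaw": 1},{"sx": -0.03,"sy": -0.21,"jaw": 1},{"sx": -0.03,"sy": -0.21,"jaw": 1},{"sx": -0.03,"sy": -0.21,"jaw": 1},{"sx": -0.03,"sy": -0.21,"jaw": 1},{"sx": -0.03,"sy": -0.21,"jaw": 1}]}}

```text
time: 8.0
position: [0.4508, -0.2376, 0.2792]
tcp_rot: [0.005, -3.14, -0.003]
ft_force: [-0.8, 0.2, 0.3]
opening: 0.999
grasp_force: 0.0
```

Run:
```python
from h import *
im,i=grab("wrist"); cv2.imwrite("pics/w3.png",im)
print(panels(im,i)); go()
```

```text
[('blue', 593, -337, 86, 52, 5), ('yellow', 491, -318, 84, 52, -4), ('orange', 379, -323, 83, 52, 21)]
yawY 1.574 pos [ 0.4509 -0.2377  0.2795]
```

View pics/w3.png

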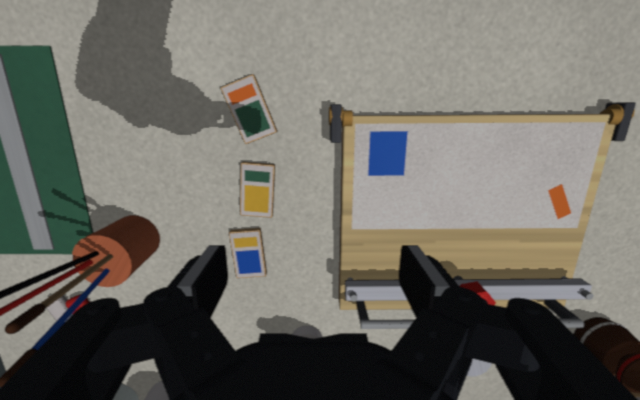

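View 3: green panel (248,108), yellow (257,189) and blue (247,253) are unmoved; the brush pot (115,250) is well clear of them. Blue goes first.

Run:
```python
from h import *
go([.581,-.340,.002],1.658)
```

```text
shift [-0.1299 -0.1032  0.2772]
yawY 1.574 pos [ 0.4509 -0.2377  0.2795]
turn -0.084
```

Call:
{"method": "nudge_tcp", "body": {"motion": [{"sx": -0.13,"sy": -0.103,"sz": 0.1,"spin": -0.084,"jaw": 1},{"sx": -0.13,"sy": -0.103,"sz": 0.1,"spin": -0.084,"jaw": 1},{"sx": -0.13,"sy": -0.103,"sz": 0.1,"spin": -0.084,"jaw": 1},{"sx": -0.13,"sy": -0.103,"sz": 0.1,"spin": -0.084,"jaw": 1},{"sx": -0.13,"sy": -0.103,"sz": 0.16,"spin": -0.084,"jaw": 1},{"sx": -0.13,"sy": -0.103,"sz": 0.2,"spin": -0.084,"jaw": 1},{"sx": -0.13,"sy": -0.103,"sz": 0.225,"spin": -0.084,"jaw": 1},{"sx": -0.13,"sy": -0.103,"sz": 0.25,"spin": -0.084,"jaw": 1},{"sx": -0.13,"sy": -0.103,"sz": 0.265,"spin": -0.084,"jaw": 1},{"sx": -0.13,"sy": -0.103,"sz": 0.277,"spin": -0.084,"jaw": 1}], "force": 40}}

```text
time: 8.88
position: [0.5802, -0.3402, 0.0006]
tcp_rot: [0.135, -3.136, -0.005]
ft_force: [0.1, 0.6, 0.5]
opening: 1.004
grasp_force: 0.0
```

Call:
{"method": "nudge_tcp", "body": {"motion": [{"jaw": 1},{"jaw": 1},{"jaw": 0.45},{"jaw": 0.45},{"jaw": 0.45},{"jaw": 0.45},{"jaw": 0.45},{"jaw": 0.45},{"jaw": 0.45},{"jaw": 0.45}]}}

```text
time: 9.72
position: [0.5818, -0.3435, 0.0052]
tcp_rot: [-0.133, 3.136, -0.001]
ft_force: [-1.0, 1.3, 6.0]
opening: 0.544
grasp_force: 40.4
```

Call:
{"method": "nudge_tcp", "body": {"motion": [{"sz": -0.02,"jaw": 0.45},{"sz": -0.05,"jaw": 0.45},{"sz": -0.09,"jaw": 0.45},{"sz": -0.13,"jaw": 0.45},{"sx": 0.02,"sz": -0.16,"spin": 0.087,"jaw": 0.45},{"sx": 0.05,"sy": 0.1,"sz": -0.16,"spin": 0.087,"jaw": 0.45},{"sx": 0.05,"sy": 0.2,"sz": -0.16,"spin": 0.087,"jaw": 0.45},{"sx": 0.05,"sy": 0.2,"sz": -0.16,"spin": 0.087,"jaw": 0.45},{"sx": 0.05,"sy": 0.2,"sz": -0.16,"spin": 0.087,"jaw": 0.45},{"sx": 0.05,"sy": 0.2,"sz": -0.16,"spin": 0.087,"jaw": 0.45}]}}

```text
time: 10.55
position: [0.5133, -0.1452, 0.1635]
tcp_rot: [0.003, 3.141, 0.003]
ft_force: [1.0, 1.0, -0.9]
opening: 0.543
grasp_force: 41.5
```

Call:
{"method": "nudge_tcp", "body": {"motion": [{"jaw": 0.45},{"jaw": 0.45}]}}

```text
time: 10.72
position: [0.5143, -0.1452, 0.1635]
tcp_rot: [-0.004, 3.141, 0.003]
ft_force: [-1.5, -0.6, -0.7]
opening: 0.542
grasp_force: 41.5
```

Run:
```python
from h import *
im,i=grab("wrist"); cv2.imwrite("pics/w4.png",im); go()
```

```text
yawY 1.57 pos [ 0.5145 -0.1475  0.1638]
```

View pics/w4.png

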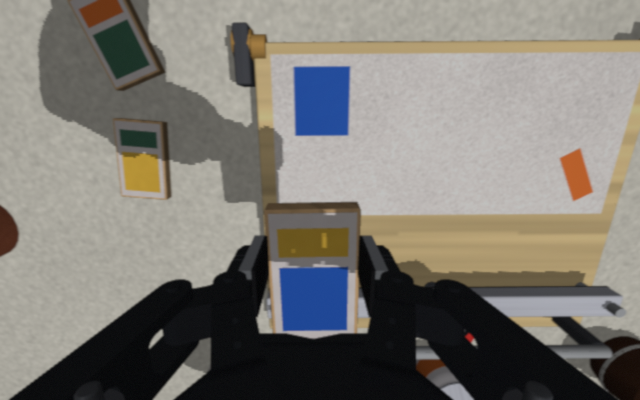

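The panel is held straight: its near edge is at row ~210 and its far edge at ~333, cols 270–358.

Run:
```python
from h import *
i=r.camera_info("wrist")
P=ray(i,[[267,205],[359,204],[314,205],[314,212],[314,333],[272,320],[357,320]],.1705); print(P.round(4))
go([.53,-.139,.034],np.pi/2)
```

```text
[[ 0.4872 -0.1694  0.1705]
 [ 0.4867 -0.1242  0.1705]
 [ 0.4872 -0.1463  0.1705]
 [ 0.4909 -0.1463  0.1705]
 [ 0.5634 -0.1463  0.1705]
 [ 0.5546 -0.1697  0.1705]
 [ 0.5547 -0.1224  0.1705]]
shift [-0.0153  0.0085  0.1298]
yawY 1.57 pos [ 0.5145 -0.1475  0.1638]
turn -0.001
```

Call:
{"method": "nudge_tcp", "body": {"motion": [{"sx": -0.015,"sy": 0.0085,"sz": 0.03,"jaw": 0.45},{"sx": -0.015,"sy": 0.0085,"sz": 0.07,"jaw": 0.45},{"sx": -0.015,"sy": 0.0085,"sz": 0.1,"jaw": 0.45},{"sx": -0.015,"sy": 0.0085,"sz": 0.12,"jaw": 0.45},{"sx": -0.015,"sy": 0.0085,"sz": 0.131,"jaw": 0.45},{"sx": -0.015,"sy": 0.0085,"sz": 0.131,"jaw": 0.45},{"sx": -0.015,"sy": 0.0085,"sz": 0.131,"jaw": 0.45}]}}

```text
time: 11.35
position: [0.5295, -0.1416, 0.0322]
tcp_rot: [0.009, 3.141, -0.002]
ft_force: [-0.4, -0.9, 0.1]
opening: 0.539
grasp_force: 48.7
```

Call:
{"method": "nudge_tcp", "body": {"motion": [{"sx": -0.01,"jaw": 0.45},{"sx": -0.02,"jaw": 0.45},{"sx": -0.03,"jaw": 0.45},{"sx": -0.04,"jaw": 0.45},{"sx": -0.048,"jaw": 0.45},{"sx": -0.048,"jaw": 0.45},{"sx": -0.048,"jaw": 0.45}]}}

```text
time: 11.93
position: [0.5776, -0.1394, 0.0319]
tcp_rot: [-0.003, -3.141, 0.0]
ft_force: [-0.5, 0.3, -2.1]
opening: 0.543
grasp_force: 45.1
```

Call:
{"method": "nudge_tcp", "body": {"motion": [{"sx": -0.003,"jaw": 0.45},{"sx": -0.006,"jaw": 0.45},{"sx": -0.008,"jaw": 0.45},{"sx": -0.01,"jaw": 0.45},{"sx": -0.01,"jaw": 0.45},{"sx": -0.01,"jaw": 0.45}]}}

```text
time: 12.43
position: [0.5872, -0.1396, 0.032]
tcp_rot: [-0.004, -3.142, -0.0]
ft_force: [-0.7, 0.2, -0.8]
opening: 0.544
grasp_force: 45.1
```

Call:
{"method": "nudge_tcp", "body": {"motion": [{"sx": -0.002,"jaw": 0.45},{"sx": -0.004,"jaw": 0.45},{"sx": -0.004,"jaw": 0.45}]}}

```text
time: 12.68
position: [0.5884, -0.1395, 0.0313]
tcp_rot: [-0.006, -3.136, -0.002]
ft_force: [-6.0, 0.8, 1.4]
opening: 0.547
grasp_force: 45.3
```

Call:
{"method": "nudge_tcp", "body": {"motion": [{"sz": 0.001,"jaw": 0.45},{"sz": 0.001,"jaw": 0.62},{"sz": 0.001,"jaw": 0.62},{"sz": 0.001,"jaw": 0.7},{"sz": -0.01,"jaw": 0.7},{"sz": -0.04,"jaw": 0.8},{"sx": 0.02,"sz": -0.08,"jaw": 1},{"sx": 0.05,"sy": -0.04,"sz": -0.12,"jaw": 1},{"sx": 0.09,"sy": -0.08,"sz": -0.16,"jaw": 1},{"sx": 0.09,"sy": -0.08,"sz": -0.16,"jaw": 1}]}}

```text
time: 13.52
position: [0.5064, -0.214, 0.1881]
tcp_rot: [0.002, 3.14, -0.001]
ft_force: [0.3, -0.5, 0.8]
opening: 1.001
grasp_force: 0.0
```

Call:
{"method": "nudge_tcp", "body": {"motion": [{"sx": 0.02,"sy": -0.02,"sz": -0.07,"jaw": 1},{"sx": 0.02,"sy": -0.02,"sz": -0.07,"jaw": 1},{"sx": 0.02,"sy": -0.02,"sz": -0.07,"jaw": 1},{"sx": 0.02,"sy": -0.02,"sz": -0.07,"jaw": 1}]}}

```text
time: 13.85
position: [0.4873, -0.2346, 0.2586]
tcp_rot: [0.007, 3.135, -0.001]
ft_force: [-1.3, -0.1, -0.5]
opening: 1.0
grasp_force: 0.0
```

Run:
```python
from h import *
im,i=grab("wrist"); cv2.imwrite("pics/w5.png",im); go()
print(panels(im,i))
```

```text
yawY 1.568 pos [ 0.487  -0.233   0.2567]
[('yellow', 491, -318, 83, 51, -5), ('orange', 379, -323, 83, 52, 21)]
```

View pics/w5.png

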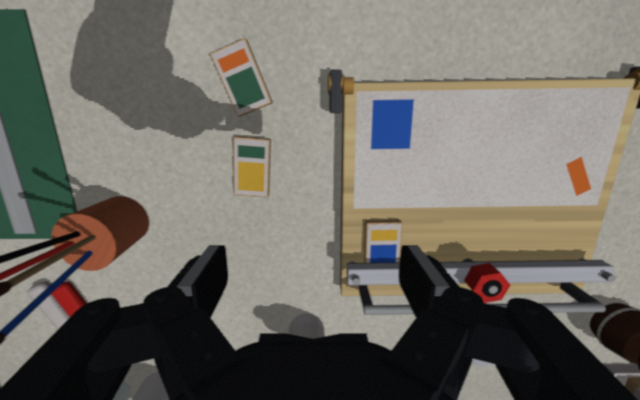

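Blue is under the bar at (383,243), near edge at row ~222, square. Yellow is next.

Run:
```python
from h import *
i=r.camera_info("wrist")
print(ray(i,[[366,222],[401,221]],.038).round(4)); print("nut top",ray(i,[492,289],.087).round(4))
go([.478,-.319,.002],1.4835)
```

```text
[[ 0.5588 -0.1618  0.038 ]
 [ 0.5576 -0.1155  0.038 ]]
nut top [[ 0.6286 -0.0113  0.087 ]]
shift [ 0.0093 -0.0862  0.2546]
yawY 1.568 pos [ 0.487  -0.233   0.2567]
turn 0.084
```

Call:
{"method": "nudge_tcp", "body": {"motion": [{"sx": 0.005,"sy": -0.04,"sz": 0.04,"spin": 0.04,"jaw": 1},{"sx": 0.009,"sy": -0.086,"sz": 0.08,"spin": 0.084,"jaw": 1},{"sx": 0.009,"sy": -0.086,"sz": 0.11,"spin": 0.084,"jaw": 1},{"sx": 0.009,"sy": -0.086,"sz": 0.15,"spin": 0.084,"jaw": 1},{"sx": 0.009,"sy": -0.086,"sz": 0.185,"spin": 0.084,"jaw": 1},{"sx": 0.009,"sy": -0.086,"sz": 0.21,"spin": 0.084,"jaw": 1},{"sx": 0.009,"sy": -0.086,"sz": 0.23,"spin": 0.084,"jaw": 1},{"sx": 0.009,"sy": -0.086,"sz": 0.245,"spin": 0.084,"jaw": 1},{"sx": 0.009,"sy": -0.086,"sz": 0.255,"spin": 0.084,"jaw": 1},{"sx": 0.009,"sy": -0.086,"sz": 0.255,"spin": 0.084,"jaw": 1}], "force": 40}}

```text
time: 14.73
position: [0.4759, -0.3171, -0.0025]
tcp_rot: [-0.135, -3.133, -0.005]
ft_force: [0.2, -1.2, 0.7]
opening: 1.001
grasp_force: 0.0
```

Call:
{"method": "nudge_tcp", "body": {"motion": [{"jaw": 1},{"jaw": 0.45},{"jaw": 0.45},{"jaw": 0.45},{"jaw": 0.45},{"jaw": 0.45},{"jaw": 0.45},{"jaw": 0.45}]}}

```text
time: 15.4
position: [0.4782, -0.3194, 0.0019]
tcp_rot: [0.136, 3.137, -0.0]
ft_force: [-0.8, 1.2, 5.7]
opening: 0.548
grasp_force: 41.5
```

Call:
{"method": "nudge_tcp", "body": {"motion": [{"sz": -0.02,"jaw": 0.45},{"sz": -0.05,"jaw": 0.45},{"sz": -0.09,"jaw": 0.45},{"sz": -0.13,"jaw": 0.45},{"sy": 0.04,"sz": -0.16,"spin": -0.087,"jaw": 0.45},{"sx": -0.03,"sy": 0.1,"sz": -0.16,"spin": -0.087,"jaw": 0.45},{"sx": -0.055,"sy": 0.23,"sz": -0.16,"spin": -0.087,"jaw": 0.45},{"sx": -0.055,"sy": 0.23,"sz": -0.16,"spin": -0.087,"jaw": 0.45},{"sx": -0.055,"sy": 0.23,"sz": -0.16,"spin": -0.087,"jaw": 0.45},{"sx": -0.055,"sy": 0.23,"sz": -0.16,"spin": -0.087,"jaw": 0.45}]}}

```text
time: 16.23
position: [0.5525, -0.0919, 0.1611]
tcp_rot: [-0.002, 3.141, 0.002]
ft_force: [0.0, -0.4, -0.4]
opening: 0.543
grasp_force: 41.5
```

Call:
{"method": "nudge_tcp", "body": {"motion": [{"jaw": 0.45},{"jaw": 0.45}]}}

```text
time: 16.4
position: [0.5529, -0.0915, 0.1605]
tcp_rot: [0.01, -3.141, -0.001]
ft_force: [-0.0, -0.7, -0.0]
opening: 0.549
grasp_force: 41.5
```

Run:
```python
from h import *
im,i=grab("wrist"); cv2.imwrite("pics/w6.png",im); s=r.sense(); z=s["position"][2]; go([.53,-.053,.034],np.pi/2)
```

```text
shift [0.022  0.0412 0.1267]
yawY 1.573 pos [ 0.5521 -0.0941  0.1607]
turn 0.002
```

View pics/w6.png

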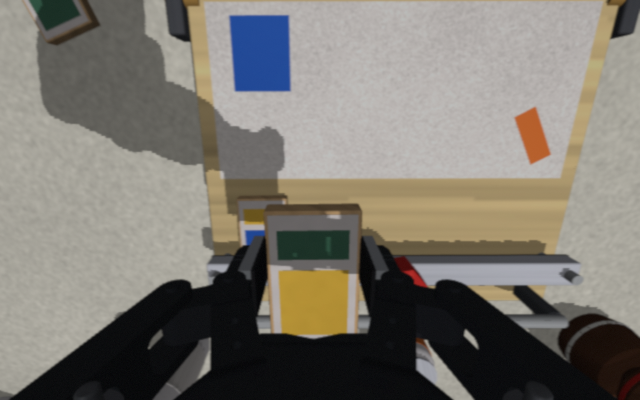

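Call:
{"method": "nudge_tcp", "body": {"motion": [{"sx": 0.022,"sy": 0.03,"sz": 0.01,"jaw": 0.45},{"sx": 0.022,"sy": 0.041,"sz": 0.04,"jaw": 0.45},{"sx": 0.022,"sy": 0.041,"sz": 0.07,"jaw": 0.45},{"sx": 0.022,"sy": 0.041,"sz": 0.1,"jaw": 0.45},{"sx": 0.022,"sy": 0.041,"sz": 0.12,"jaw": 0.45},{"sx": 0.022,"sy": 0.041,"sz": 0.127,"jaw": 0.45},{"sx": 0.022,"sy": 0.041,"sz": 0.128,"jaw": 0.45},{"sx": 0.022,"sy": 0.041,"sz": 0.128,"jaw": 0.45}]}}

```text
time: 17.12
position: [0.5304, -0.0554, 0.0334]
tcp_rot: [0.004, 3.141, -0.001]
ft_force: [-0.4, -0.1, -0.1]
opening: 0.547
grasp_force: 41.5
```

Run:
```python
from h import *
go([.58,-.053,.031],np.pi/2)
```

```text
shift [-0.0496  0.0025  0.0024]
yawY 1.568 pos [ 0.5304 -0.0554  0.0334]
turn -0.002
```

Call:
{"method": "nudge_tcp", "body": {"motion": [{"sy": 0.002,"sz": 0.003,"jaw": 0.45},{"sx": -0.01,"sy": 0.002,"sz": 0.004,"jaw": 0.45},{"sx": -0.02,"sy": 0.002,"sz": 0.004,"jaw": 0.45},{"sx": -0.03,"sy": 0.002,"sz": 0.004,"jaw": 0.45},{"sx": -0.04,"sy": 0.002,"sz": 0.004,"jaw": 0.45},{"sx": -0.048,"sy": 0.002,"sz": 0.004,"jaw": 0.45},{"sx": -0.052,"sy": 0.002,"sz": 0.004,"jaw": 0.45},{"sx": -0.055,"sy": 0.002,"sz": 0.004,"jaw": 0.45},{"sx": -0.055,"sy": 0.002,"sz": 0.004,"jaw": 0.45},{"sx": -0.055,"sy": 0.002,"sz": 0.004,"jaw": 0.45}]}}

```text
time: 17.95
position: [0.5848, -0.0518, 0.0286]
tcp_rot: [0.0, -3.141, -0.0]
ft_force: [-0.6, 0.4, 0.4]
opening: 0.544
grasp_force: 41.5
```

Call:
{"method": "nudge_tcp", "body": {"motion": [{"sx": -0.002,"jaw": 0.45},{"sx": -0.003,"jaw": 0.45},{"sx": -0.003,"jaw": 0.45}]}}

```text
time: 18.2
position: [0.5874, -0.0518, 0.0286]
tcp_rot: [-0.0, -3.14, -0.001]
ft_force: [-1.4, 1.1, -0.4]
opening: 0.548
grasp_force: 41.5
```

Call:
{"method": "nudge_tcp", "body": {"motion": [{"sx": -0.002,"jaw": 0.45},{"sx": -0.003,"jaw": 0.45},{"sx": -0.004,"jaw": 0.45}]}}

```text
time: 18.45
position: [0.5875, -0.0517, 0.0281]
tcp_rot: [-0.0, -3.132, -0.003]
ft_force: [-12.1, 0.8, 8.1]
opening: 0.551
grasp_force: 42.4
```

Call:
{"method": "nudge_tcp", "body": {"motion": [{"sx": 0.002,"jaw": 0.45},{"sx": 0.002,"jaw": 0.62},{"sx": 0.002,"jaw": 0.62},{"sx": 0.002,"jaw": 0.7},{"sz": -0.01,"jaw": 0.7},{"sz": -0.04,"jaw": 0.8},{"sx": 0.03,"sz": -0.08,"jaw": 1},{"sx": 0.07,"sy": -0.04,"sz": -0.12,"jaw": 1},{"sx": 0.12,"sy": -0.08,"sz": -0.16,"jaw": 1},{"sx": 0.12,"sy": -0.12,"sz": -0.16,"jaw": 1}]}}

```text
time: 19.28
position: [0.4964, -0.128, 0.1696]
tcp_rot: [-0.006, 3.139, 0.003]
ft_force: [0.8, 0.0, 0.7]
opening: 0.997
grasp_force: 0.0
```

Call:
{"method": "nudge_tcp", "body": {"motion": [{"sx": 0.02,"sy": -0.06,"sz": -0.06,"jaw": 1},{"sx": 0.02,"sy": -0.06,"sz": -0.06,"jaw": 1},{"sx": 0.02,"sy": -0.06,"sz": -0.06,"jaw": 1},{"sx": 0.02,"sy": -0.06,"sz": -0.06,"jaw": 1},{"sx": 0.02,"sy": -0.06,"sz": -0.06,"jaw": 1}]}}

```text
time: 19.7
position: [0.4772, -0.1885, 0.2277]
tcp_rot: [-0.0, 3.14, 0.001]
ft_force: [-0.5, 1.3, 0.0]
opening: 1.001
grasp_force: 0.0
```

Run:
```python
from h import *
im,i=grab("wrist"); cv2.imwrite("pics/w7.png",im)
print(panels(im,i)); go([.365,-.3285,.0],1.571+np.radians(21))
```

```text
[('orange', 379, -322, 83, 52, 21)]
shift [ 0.1122 -0.141   0.2268]
yawY 1.573 pos [ 0.4771 -0.1876  0.2269]
turn -0.365
```

View pics/w7.png

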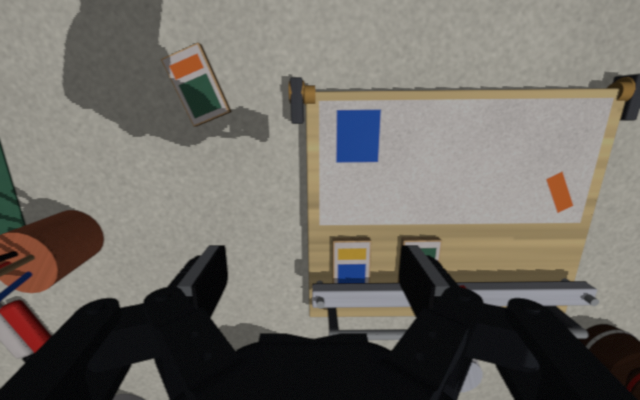

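Blue (351,261) and yellow (420,250) both have near edges at row 240, square. Green is at (198,85), unmoved.

Call:
{"method": "nudge_tcp", "body": {"motion": [{"sx": 0.03,"sy": -0.04,"sz": 0.03,"spin": -0.1,"jaw": 1},{"sx": 0.06,"sy": -0.08,"sz": 0.06,"spin": -0.2,"jaw": 1},{"sx": 0.11,"sy": -0.14,"sz": 0.1,"spin": -0.36,"jaw": 1},{"sx": 0.11,"sy": -0.14,"sz": 0.12,"spin": -0.366,"jaw": 1},{"sx": 0.11,"sy": -0.14,"sz": 0.15,"spin": -0.366,"jaw": 1},{"sx": 0.11,"sy": -0.14,"sz": 0.18,"spin": -0.366,"jaw": 1},{"sx": 0.11,"sy": -0.14,"sz": 0.2,"spin": -0.366,"jaw": 1},{"sx": 0.11,"sy": -0.14,"sz": 0.215,"spin": -0.366,"jaw": 1},{"sx": 0.11,"sy": -0.14,"sz": 0.225,"spin": -0.366,"jaw": 1},{"sx": 0.11,"sy": -0.14,"sz": 0.225,"spin": -0.366,"jaw": 1}], "force": 40}}

```text
time: 20.58
position: [0.363, -0.3258, -0.0031]
tcp_rot: [0.569, -3.082, -0.016]
ft_force: [0.5, -0.2, 0.3]
opening: 1.004
grasp_force: 0.0
```

Call:
{"method": "nudge_tcp", "body": {"motion": [{"jaw": 1},{"jaw": 0.45},{"jaw": 0.45},{"jaw": 0.45},{"jaw": 0.45},{"jaw": 0.45},{"jaw": 0.45},{"jaw": 0.45}]}}

```text
time: 21.25
position: [0.3685, -0.3289, 0.0041]
tcp_rot: [-0.574, 3.086, -0.003]
ft_force: [0.4, 1.1, 5.0]
opening: 0.545
grasp_force: 40.6
```

Call:
{"method": "nudge_tcp", "body": {"motion": [{"sz": -0.02,"jaw": 0.45},{"sz": -0.05,"jaw": 0.45},{"sz": -0.09,"jaw": 0.45},{"sz": -0.13,"jaw": 0.45},{"sy": 0.02,"sz": -0.16,"spin": 0.1,"jaw": 0.45},{"sy": 0.04,"sz": -0.16,"spin": 0.2,"jaw": 0.45},{"sy": 0.08,"sz": -0.16,"spin": 0.366,"jaw": 0.45},{"sy": 0.08,"sz": -0.16,"spin": 0.366,"jaw": 0.45},{"sy": 0.08,"sz": -0.16,"spin": 0.366,"jaw": 0.45},{"sy": 0.08,"sz": -0.16,"spin": 0.366,"jaw": 0.45}]}}

```text
time: 22.08
position: [0.339, -0.2543, 0.1634]
tcp_rot: [-0.004, 3.139, -0.002]
ft_force: [-0.2, -0.0, -1.7]
opening: 0.545
grasp_force: 41.7
```

Run:
```python
from h import *
go([.50,.045,.165],np.pi/2)
```

```text
shift [-0.1618  0.2989 -0.0016]
yawY 1.573 pos [ 0.339  -0.2543  0.1634]
turn 0.003
```

Call:
{"method": "nudge_tcp", "body": {"motion": [{"sx": -0.08,"sy": 0.03,"jaw": 0.45},{"sx": -0.11,"sy": 0.1,"jaw": 0.45},{"sx": -0.16,"sy": 0.3,"jaw": 0.45},{"sx": -0.16,"sy": 0.3,"jaw": 0.45},{"sx": -0.16,"sy": 0.3,"jaw": 0.45},{"sx": -0.16,"sy": 0.3,"jaw": 0.45},{"sx": -0.16,"sy": 0.3,"jaw": 0.45},{"sx": -0.16,"sy": 0.3,"jaw": 0.45},{"sx": -0.16,"sy": 0.3,"jaw": 0.45},{"sx": -0.16,"sy": 0.3,"jaw": 0.45}]}}

```text
time: 22.92
position: [0.501, 0.0516, 0.1627]
tcp_rot: [-0.014, 3.139, 0.005]
ft_force: [-0.4, -0.1, -0.5]
opening: 0.549
grasp_force: 41.7
```

Call:
{"method": "nudge_tcp", "body": {"motion": [{"jaw": 0.45},{"jaw": 0.45}]}}

```text
time: 23.08
position: [0.4985, 0.0444, 0.1622]
tcp_rot: [-0.002, -3.141, 0.001]
ft_force: [-0.6, -0.2, -1.9]
opening: 0.545
grasp_force: 41.7
```

Run:
```python
from h import *
im,i=grab("wrist"); cv2.imwrite("pics/w8.png",im); go([.53,.047,.034],np.pi/2)
```

```text
shift [-0.0317  0.0031  0.1282]
yawY 1.569 pos [0.4983 0.044  0.1622]
turn -0.002
```

View pics/w8.png

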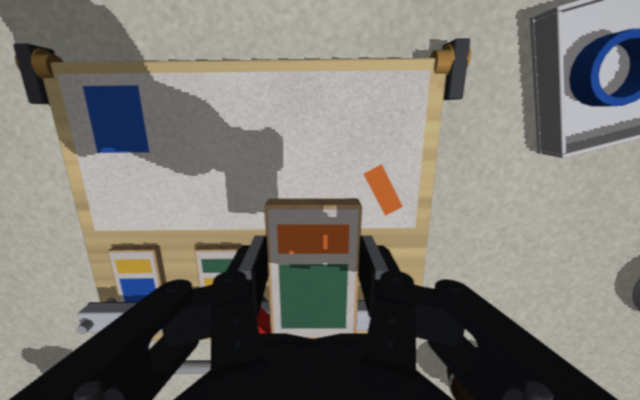

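Green is held square (near edge row ~208); the tape is in the tray at (610,68).

Call:
{"method": "nudge_tcp", "body": {"motion": [{"sx": -0.031,"sy": 0.003,"sz": 0.02,"jaw": 0.45},{"sx": -0.031,"sy": 0.003,"sz": 0.06,"jaw": 0.45},{"sx": -0.031,"sy": 0.003,"sz": 0.09,"jaw": 0.45},{"sx": -0.031,"sy": 0.003,"sz": 0.115,"jaw": 0.45},{"sx": -0.031,"sy": 0.003,"sz": 0.128,"jaw": 0.45},{"sx": -0.031,"sy": 0.003,"sz": 0.131,"jaw": 0.45},{"sx": -0.031,"sy": 0.003,"sz": 0.131,"jaw": 0.45},{"sx": -0.031,"sy": 0.003,"sz": 0.131,"jaw": 0.45}]}}

```text
time: 23.8
position: [0.5298, 0.0478, 0.032]
tcp_rot: [0.002, 3.14, -0.0]
ft_force: [-0.4, 0.2, -0.4]
opening: 0.544
grasp_force: 44.5
```

Run:
```python
from h import *
go([.58,.047,.031],np.pi/2)
```

```text
shift [-0.0502 -0.0007  0.0011]
yawY 1.569 pos [0.5298 0.0478 0.032 ]
turn -0.001
```

Call:
{"method": "nudge_tcp", "body": {"motion": [{"sx": -0.01,"sz": 0.001,"jaw": 0.45},{"sx": -0.02,"sz": 0.001,"jaw": 0.45},{"sx": -0.03,"sz": 0.001,"jaw": 0.45},{"sx": -0.04,"sz": 0.001,"jaw": 0.45},{"sx": -0.048,"sz": 0.001,"jaw": 0.45},{"sx": -0.051,"sz": 0.001,"jaw": 0.45},{"sx": -0.053,"sz": 0.001,"jaw": 0.45},{"sx": -0.053,"sz": 0.001,"jaw": 0.45}]}}

```text
time: 24.47
position: [0.5823, 0.0489, 0.0301]
tcp_rot: [0.0, -3.141, -0.0]
ft_force: [-0.6, -0.7, -0.8]
opening: 0.546
grasp_force: 44.5
```

Call:
{"method": "nudge_tcp", "body": {"motion": [{"sx": -0.002,"jaw": 0.45},{"sx": -0.003,"jaw": 0.45},{"sx": -0.003,"jaw": 0.45}]}}

```text
time: 24.72
position: [0.5851, 0.0489, 0.0303]
tcp_rot: [0.0, -3.142, -0.0]
ft_force: [-1.1, -0.2, 0.1]
opening: 0.544
grasp_force: 44.5
```

Call:
{"method": "nudge_tcp", "body": {"motion": [{"sx": -0.002,"jaw": 0.45},{"sx": -0.004,"jaw": 0.45},{"sx": -0.004,"jaw": 0.45}]}}

```text
time: 24.97
position: [0.5885, 0.0489, 0.0301]
tcp_rot: [0.001, -3.14, 0.0]
ft_force: [-2.2, -0.6, 0.9]
opening: 0.541
grasp_force: 44.5
```

Call:
{"method": "nudge_tcp", "body": {"motion": [{"sx": -0.002,"jaw": 0.45},{"sx": -0.003,"jaw": 0.45},{"sx": -0.003,"jaw": 0.45}]}}

```text
time: 25.22
position: [0.5886, 0.0488, 0.0296]
tcp_rot: [0.001, -3.134, 0.001]
ft_force: [-7.1, -1.0, 3.4]
opening: 0.541
grasp_force: 44.9
```

Call:
{"method": "nudge_tcp", "body": {"motion": [{"sx": 0.001,"jaw": 0.45},{"sx": 0.001,"jaw": 0.62},{"sx": 0.001,"jaw": 0.62},{"sx": 0.001,"jaw": 0.7},{"sz": -0.01,"jaw": 0.7},{"sz": -0.04,"jaw": 0.8},{"sx": 0.03,"sz": -0.08,"jaw": 1},{"sx": 0.07,"sy": -0.03,"sz": -0.12,"jaw": 1},{"sx": 0.11,"sy": -0.06,"sz": -0.16,"jaw": 1},{"sx": 0.15,"sy": -0.065,"sz": -0.2,"jaw": 1}]}}

```text
time: 26.05
position: [0.486, -0.0004, 0.1876]
tcp_rot: [0.002, 3.14, -0.001]
ft_force: [1.9, -0.9, 0.3]
opening: 1.004
grasp_force: 0.0
```

Call:
{"method": "nudge_tcp", "body": {"motion": [{"sz": -0.03,"jaw": 1},{"sz": -0.03,"jaw": 1},{"sz": -0.03,"jaw": 1},{"sz": -0.03,"jaw": 1}]}}

```text
time: 26.38
position: [0.4867, 0.0014, 0.2163]
tcp_rot: [-0.001, 3.14, 0.0]
ft_force: [0.5, -0.2, 0.1]
opening: 0.999
grasp_force: 0.0
```

Run:
```python
from h import *
im,i=grab("wrist"); cv2.imwrite("pics/w9.png",im); cv2.imwrite("pics/w9c.png",cv2.resize(im[180:340,180:460],None,fx=2.85,fy=2.85,interpolation=cv2.INTER_CUBIC)); go()
H=hsv(im); red=((H[...,0]<6)|(H[...,0]>174))&(H[...,1]>150)&(H[...,2]>60)
for k in blobs(red,100):
  print("red",cv2.boundingRect(k))
```

```text
yawY 1.571 pos [0.4863 0.0015 0.2154]
red (279, 285, 39, 45)
```

View pics/w9c.png

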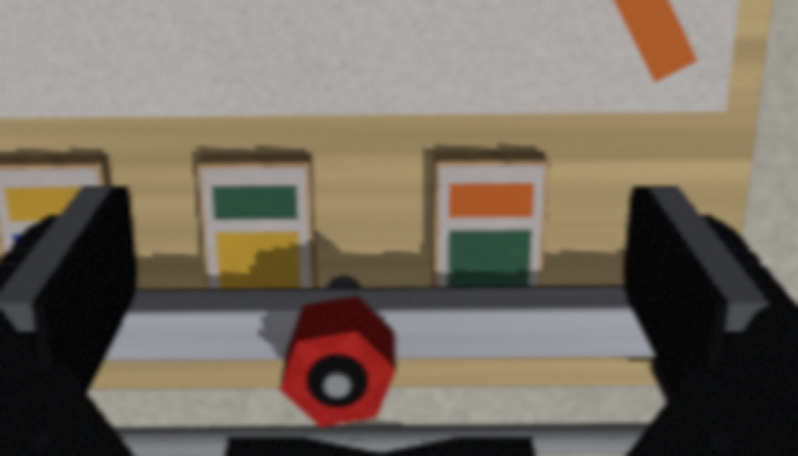

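All three near edges line up at the stop. The nut's top face is at crop (338,380), with its darker near side above.

Run:
```python
from h import *
im=cv2.imread("pics/w9.png"); i=r.camera_info("wrist"); H=hsv(im)
red=((H[...,0]<8)|(H[...,0]>172))&(H[...,1]>110)
v=H[...,2][red]; print(np.percentile(v,[5,20,40,60,80,95]))
t,_=cv2.threshold(v.reshape(-1,1),0,255,cv2.THRESH_OTSU); print(t)
m=(red&(H[...,2]>t)).astype(np.uint8)
k=max(blobs(m,50),key=cv2.contourArea); k=cv2.convexHull(k)
P=ray(i,k[:,0],.088)[:,:2]*1000
c=cv2.minEnclosingCircle(P.astype(np.float32)); print("circle",c,"cent",P.mean(0))
hull=cv2.convexHull(P.astype(np.float32))[:,0]
th=np.radians(np.arange(0,180,2)); w=[np.ptp(hull@[np.cos(a),np.sin(a)]) for a in th]
ww=np.array(w).reshape(3,30).sum(0); j=ww.argmin(); print("flat normal dirs deg",2*j+np.array([0,60,120]),[round(w[j+q],1) for q in(0,30,60)],"max",max(w))
for a in np.radians(2*j+np.array([0,60,120])):
    d=hull@[np.cos(a),np.sin(a)]; print(round((d.max()+d.min())/2,1),np.degrees(a))
a1,a2,a3=np.radians(2*j+np.array([0,60,120])); A=np.array([[np.cos(a),np.sin(a)] for a in(a1,a2,a3)]); b=[(d.max()+d.min())/2 for d in (hull@A.T).T]
print("centre",np.linalg.lstsq(A,np.array(b),rcond=None)[0])
```

```text
[ 28.   60.   63.  132.6 149.  156. ]
100.0
circle ((627.8150024414062, -14.240540504455566), 22.612043380737305) cent [628.71497224 -13.08792291]
flat normal dirs deg [ 10  70 130] [np.float64(40.5), np.float64(40.0), np.float64(39.8)] max 45.2057179826362
615.7 10.0
201.0 70.0
-414.2 130.0
centre [627.54434946 -14.35696585]
```

Run:
```python
from h import *
go([.630,-.0147,.11],np.radians(70))
```

```text
shift [-0.1437 -0.0162  0.1053]
yawY 1.571 pos [0.4863 0.0015 0.2154]
turn 0.35
```

Call:
{"method": "nudge_tcp", "body": {"motion": [{"sx": -0.05,"sy": -0.005,"sz": 0.03,"spin": 0.1,"jaw": 0.57},{"sx": -0.09,"sy": -0.01,"sz": 0.06,"spin": 0.2,"jaw": 0.57},{"sx": -0.144,"sy": -0.016,"sz": 0.1,"spin": 0.349,"jaw": 0.57},{"sx": -0.144,"sy": -0.016,"sz": 0.105,"spin": 0.349,"jaw": 0.57},{"sx": -0.144,"sy": -0.016,"sz": 0.105,"spin": 0.349,"jaw": 0.57},{"sx": -0.144,"sy": -0.016,"sz": 0.105,"spin": 0.349,"jaw": 0.57},{"sx": -0.144,"sy": -0.016,"sz": 0.105,"spin": 0.349,"jaw": 0.57}], "force": 80}}

```text
time: 27.02
position: [0.6294, -0.0143, 0.1089]
tcp_rot: [-0.543, -3.09, 0.001]
ft_force: [-0.9, 0.6, 0.3]
opening: 0.571
grasp_force: 0.0
```

Run:
```python
from h import *
go([.630,-.0147,.066],np.radians(70)); print(r.sense()["opening"],r.sense()["ft_force"])
```

```text
shift [-0.0009 -0.0001  0.0429]
yawY 1.223 pos [ 0.6294 -0.0143  0.1089]
turn 0.001
0.5711748989434381 [-0.94485634  0.6446107   0.27306972]
```

Call:
{"method": "nudge_tcp", "body": {"motion": [{"sz": 0.02,"jaw": 0.57},{"sz": 0.035,"jaw": 0.57},{"sz": 0.042,"jaw": 0.57},{"sz": 0.042,"jaw": 0.57},{"sz": 0.042,"jaw": 0.3},{"sz": 0.042,"jaw": 0.3},{"sz": 0.042,"jaw": 0.3},{"sz": 0.042,"jaw": 0.3},{"sz": 0.042,"jaw": 0.3}], "force": 80}}

```text
time: 27.77
position: [0.6298, -0.0149, 0.0701]
tcp_rot: [-0.544, -3.093, 0.001]
ft_force: [-5.2, -0.7, 6.9]
opening: 0.444
grasp_force: 80.7
```

Run:
```python
from h import *
go(); s=r.sense(); print(s["wrist_torque"])
im,i=grab("wrist"); cv2.imwrite("pics/w10.png",im)
```

```text
yawY 1.222 pos [ 0.6298 -0.0149  0.0701]
[-0.11893033  1.24839014  0.27370673]
```

Call:
{"method": "nudge_tcp", "body": {"motion": [{"spin": 0.09,"jaw": 0.3},{"spin": 0.175,"jaw": 0.3},{"spin": 0.175,"jaw": 0.3},{"spin": 0.175,"jaw": 0.3},{"spin": 0.175,"jaw": 0.5},{"spin": 0.175,"jaw": 0.57},{"spin": 0.175,"jaw": 0.57},{"spin": 0.175,"jaw": 0.57}]}}

```text
time: 28.48
position: [0.6313, -0.0143, 0.0691]
tcp_rot: [0.813, 3.033, 0.001]
ft_force: [0.7, -0.9, -0.4]
opening: 0.569
grasp_force: 0.0
```

Call:
{"method": "nudge_tcp", "body": {"motion": [{"sz": -0.02,"jaw": 0.57},{"sz": -0.03,"jaw": 0.57},{"sz": -0.03,"spin": -0.12,"jaw": 0.57},{"sz": -0.03,"spin": -0.3,"jaw": 0.57},{"sz": -0.03,"spin": -0.5,"jaw": 0.57},{"sz": -0.03,"spin": -0.7,"jaw": 0.57},{"sz": -0.03,"spin": -0.9,"jaw": 0.57},{"sz": -0.03,"spin": -1.05,"jaw": 0.57},{"sz": -0.03,"spin": -1.05,"jaw": 0.57},{"sz": -0.03,"spin": -1.05,"jaw": 0.57}]}}

```text
time: 29.32
position: [0.6312, -0.0146, 0.0993]
tcp_rot: [-0.742, 3.051, -0.0]
ft_force: [0.6, -0.0, 0.7]
opening: 0.571
grasp_force: 0.0
```

Run:
```python
from h import *
im,i=grab("wrist"); cv2.imwrite("pics/w10.png",im); go([.6295,-.0149,.067],np.radians(120))
```

```text
shift [0.0016 0.0007 0.0323]
yawY 2.051 pos [ 0.6311 -0.0148  0.0993]
turn -0.043
```

View pics/w10.png

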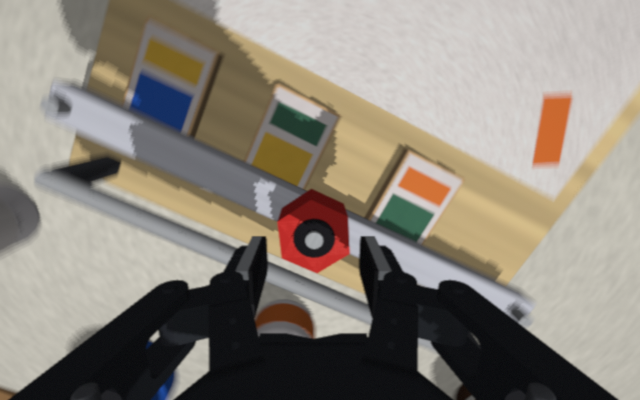

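The nut (314,235) has flats facing the fingers, so the grip turned it. On to full swings.

Call:
{"method": "nudge_tcp", "body": {"motion": [{"sx": 0.001,"sy": 0.001,"sz": 0.015,"spin": -0.04,"jaw": 0.57},{"sx": 0.001,"sy": 0.001,"sz": 0.028,"spin": -0.04,"jaw": 0.57},{"sx": 0.001,"sy": 0.001,"sz": 0.034,"spin": -0.04,"jaw": 0.57},{"sx": 0.001,"sy": 0.001,"sz": 0.034,"spin": -0.04,"jaw": 0.57},{"sx": 0.001,"sy": 0.001,"sz": 0.034,"spin": -0.04,"jaw": 0.3},{"sx": 0.001,"sy": 0.001,"sz": 0.034,"spin": -0.04,"jaw": 0.3},{"sx": 0.001,"sy": 0.001,"sz": 0.034,"spin": -0.04,"jaw": 0.3},{"sx": 0.001,"sy": 0.001,"sz": 0.034,"spin": -0.04,"jaw": 0.3},{"sx": 0.001,"sy": 0.001,"sz": 0.034,"spin": -0.04,"jaw": 0.3}]}}

```text
time: 30.12
position: [0.6291, -0.0151, 0.0646]
tcp_rot: [0.793, -3.039, 0.001]
ft_force: [1.1, -3.8, -4.2]
opening: 0.455
grasp_force: 80.7
```

Call:
{"method": "nudge_tcp", "body": {"motion": [{"spin": 0.12,"jaw": 0.3},{"spin": 0.24,"jaw": 0.3},{"spin": 0.36,"jaw": 0.3},{"spin": 0.48,"jaw": 0.3},{"sz": 0.001,"spin": 0.6,"jaw": 0.3},{"sz": 0.001,"spin": 0.72,"jaw": 0.3},{"sz": 0.001,"spin": 0.84,"jaw": 0.3},{"sz": 0.001,"spin": 0.96,"jaw": 0.3},{"sz": 0.0013,"spin": 1.047,"jaw": 0.3},{"sz": 0.0013,"spin": 1.047,"jaw": 0.3}]}}

```text
time: 30.95
position: [0.6292, -0.0145, 0.0633]
tcp_rot: [0.835, 3.028, -0.001]
ft_force: [0.8, -4.2, -5.2]
opening: 0.451
grasp_force: 80.6
```

Run:
```python
from h import *
go(); print(r.sense()["wrist_torque"])
```

```text
yawY 1.032 pos [ 0.6292 -0.0145  0.0633]
[-0.63962629 -0.21530053 -0.29915444]
```

Call:
{"method": "nudge_tcp", "body": {"motion": [{"jaw": 0.5},{"jaw": 0.57},{"jaw": 0.57},{"sz": -0.02,"jaw": 0.57},{"sz": -0.03,"spin": -0.1,"jaw": 0.57},{"sz": -0.03,"spin": -0.22,"jaw": 0.57},{"sz": -0.03,"spin": -0.34,"jaw": 0.57},{"sz": -0.03,"spin": -0.46,"jaw": 0.57},{"sz": -0.03,"spin": -0.58,"jaw": 0.57},{"sz": -0.03,"spin": -0.7,"jaw": 0.57}]}}

```text
time: 31.78
position: [0.6297, -0.0134, 0.0943]
tcp_rot: [-0.269, 3.128, 0.002]
ft_force: [0.4, -0.2, -0.3]
opening: 0.57
grasp_force: 0.0
```

Call:
{"method": "nudge_tcp", "body": {"motion": [{"spin": -0.12,"jaw": 0.57},{"spin": -0.24,"jaw": 0.57},{"spin": -0.347,"jaw": 0.57},{"spin": -0.347,"jaw": 0.57},{"sz": 0.015,"spin": -0.347,"jaw": 0.57},{"sz": 0.027,"spin": -0.347,"jaw": 0.57},{"sz": 0.030,"spin": -0.347,"jaw": 0.57},{"sz": 0.030,"spin": -0.347,"jaw": 0.57},{"sz": 0.030,"spin": -0.347,"jaw": 0.4},{"sz": 0.030,"spin": -0.347,"jaw": 0.3}]}}

```text
time: 32.62
position: [0.6294, -0.015, 0.0638]
tcp_rot: [-0.794, 3.039, -0.002]
ft_force: [0.0, -2.2, -0.7]
opening: 0.453
grasp_force: 80.4
```

Call:
{"method": "nudge_tcp", "body": {"motion": [{"jaw": 0.3},{"jaw": 0.3},{"jaw": 0.3}]}}

```text
time: 32.87
position: [0.6294, -0.015, 0.0638]
tcp_rot: [-0.794, 3.039, -0.002]
ft_force: [0.8, -3.5, -0.6]
opening: 0.45
grasp_force: 80.4
```

Call:
{"method": "nudge_tcp", "body": {"motion": [{"spin": 0.12,"jaw": 0.3},{"spin": 0.24,"jaw": 0.3},{"spin": 0.36,"jaw": 0.3},{"spin": 0.48,"jaw": 0.3},{"sz": 0.001,"spin": 0.6,"jaw": 0.3},{"sz": 0.001,"spin": 0.72,"jaw": 0.3},{"sz": 0.001,"spin": 0.84,"jaw": 0.3},{"sz": 0.001,"spin": 0.96,"jaw": 0.3},{"sz": 0.0013,"spin": 1.047,"jaw": 0.3},{"sz": 0.0013,"spin": 1.047,"jaw": 0.3}]}}

```text
time: 33.7
position: [0.6295, -0.0147, 0.0624]
tcp_rot: [0.836, 3.027, -0.001]
ft_force: [0.8, -3.9, -0.6]
opening: 0.453
grasp_force: 80.0
```

Run:
```python
from h import *
go(); print(r.sense()["wrist_torque"])
```

```text
yawY 1.032 pos [ 0.6295 -0.0147  0.0624]
[-0.65459987 -0.06655537 -0.34779736]
```

Works well; third full swing.

Call:
{"method": "nudge_tcp", "body": {"motion": [{"jaw": 0.5},{"jaw": 0.57},{"jaw": 0.57},{"sz": -0.02,"jaw": 0.57},{"sz": -0.03,"spin": -0.1,"jaw": 0.57},{"sz": -0.03,"spin": -0.22,"jaw": 0.57},{"sz": -0.03,"spin": -0.34,"jaw": 0.57},{"sz": -0.03,"spin": -0.46,"jaw": 0.57},{"sz": -0.03,"spin": -0.58,"jaw": 0.57},{"sz": -0.03,"spin": -0.7,"jaw": 0.57}]}}

```text
time: 34.53
position: [0.6293, -0.0134, 0.0925]
tcp_rot: [-0.269, 3.129, 0.002]
ft_force: [-0.1, -0.5, -0.3]
opening: 0.57
grasp_force: 0.0
```

Call:
{"method": "nudge_tcp", "body": {"motion": [{"spin": -0.12,"jaw": 0.57},{"spin": -0.24,"jaw": 0.57},{"spin": -0.347,"jaw": 0.57},{"spin": -0.347,"jaw": 0.57},{"sz": 0.015,"spin": -0.347,"jaw": 0.57},{"sz": 0.027,"spin": -0.347,"jaw": 0.57},{"sz": 0.030,"spin": -0.347,"jaw": 0.57},{"sz": 0.030,"spin": -0.347,"jaw": 0.57},{"sz": 0.030,"spin": -0.347,"jaw": 0.4},{"sz": 0.030,"spin": -0.347,"jaw": 0.3}]}}

```text
time: 35.37
position: [0.6293, -0.015, 0.0624]
tcp_rot: [0.794, -3.039, 0.002]
ft_force: [0.7, -2.3, -1.7]
opening: 0.449
grasp_force: 80.5
```

Call:
{"method": "nudge_tcp", "body": {"motion": [{"jaw": 0.3},{"jaw": 0.3},{"jaw": 0.3}]}}

```text
time: 35.62
position: [0.6293, -0.015, 0.0624]
tcp_rot: [-0.794, 3.039, -0.001]
ft_force: [0.2, -2.2, -1.3]
opening: 0.446
grasp_force: 80.6
```

Call:
{"method": "nudge_tcp", "body": {"motion": [{"spin": 0.12,"jaw": 0.3},{"spin": 0.24,"jaw": 0.3},{"spin": 0.36,"jaw": 0.3},{"spin": 0.48,"jaw": 0.3},{"sz": 0.001,"spin": 0.6,"jaw": 0.3},{"sz": 0.001,"spin": 0.72,"jaw": 0.3},{"sz": 0.001,"spin": 0.84,"jaw": 0.3},{"sz": 0.001,"spin": 0.96,"jaw": 0.3},{"sz": 0.0013,"spin": 1.047,"jaw": 0.3},{"sz": 0.0013,"spin": 1.047,"jaw": 0.3}]}}

```text
time: 36.45
position: [0.6294, -0.0147, 0.061]
tcp_rot: [0.836, 3.028, -0.001]
ft_force: [0.5, -3.9, -0.8]
opening: 0.453
grasp_force: 80.5
```

Run:
```python
from h import *
go(); print(r.sense()["wrist_torque"])
```

```text
yawY 1.032 pos [ 0.6294 -0.0147  0.061 ]
[-0.61398153 -0.10420728 -0.38941936]
```

Call:
{"method": "nudge_tcp", "body": {"motion": [{"jaw": 0.5},{"jaw": 0.57},{"jaw": 0.57},{"sz": -0.02,"jaw": 0.57},{"sz": -0.03,"spin": -0.1,"jaw": 0.57},{"sz": -0.03,"spin": -0.22,"jaw": 0.57},{"sz": -0.03,"spin": -0.34,"jaw": 0.57},{"sz": -0.03,"spin": -0.46,"jaw": 0.57},{"sz": -0.03,"spin": -0.58,"jaw": 0.57},{"sz": -0.03,"spin": -0.7,"jaw": 0.57}]}}

```text
time: 37.28
position: [0.6294, -0.0134, 0.0913]
tcp_rot: [-0.269, 3.129, 0.002]
ft_force: [0.1, 0.7, -0.7]
opening: 0.568
grasp_force: 0.0
```

Call:
{"method": "nudge_tcp", "body": {"motion": [{"spin": -0.12,"jaw": 0.57},{"spin": -0.24,"jaw": 0.57},{"spin": -0.347,"jaw": 0.57},{"spin": -0.347,"jaw": 0.57},{"sz": 0.015,"spin": -0.347,"jaw": 0.57},{"sz": 0.027,"spin": -0.347,"jaw": 0.57},{"sz": 0.030,"spin": -0.347,"jaw": 0.57},{"sz": 0.030,"spin": -0.347,"jaw": 0.57},{"sz": 0.030,"spin": -0.347,"jaw": 0.4},{"sz": 0.030,"spin": -0.347,"jaw": 0.3}]}}

```text
time: 38.12
position: [0.6293, -0.015, 0.0611]
tcp_rot: [0.794, -3.039, 0.002]
ft_force: [-0.2, -1.3, -1.4]
opening: 0.449
grasp_force: 80.7
```

Call:
{"method": "nudge_tcp", "body": {"motion": [{"jaw": 0.3},{"jaw": 0.3},{"jaw": 0.3}]}}

```text
time: 38.37
position: [0.6293, -0.015, 0.0611]
tcp_rot: [-0.794, 3.039, -0.002]
ft_force: [0.4, -2.9, -2.1]
opening: 0.453
grasp_force: 80.7
```

Call:
{"method": "nudge_tcp", "body": {"motion": [{"spin": 0.12,"jaw": 0.3},{"spin": 0.24,"jaw": 0.3},{"spin": 0.36,"jaw": 0.3},{"spin": 0.48,"jaw": 0.3},{"sz": 0.001,"spin": 0.6,"jaw": 0.3}]}}

```text
time: 38.78
position: [0.6294, -0.0148, 0.0602]
tcp_rot: [0.149, 3.138, -0.001]
ft_force: [-1.3, -2.8, 4.5]
opening: 0.45
grasp_force: 81.4
```

```bash
python3 -c "
from h import *
go(); print(r.sense()['wrist_torque'])"
```

```text
yawY 1.476 pos [ 0.6294 -0.0148  0.0602]
[-0.57747671  0.3860047   0.34202745]
```

Call:
{"method": "nudge_tcp", "body": {"motion": [{"spin": 0.12,"jaw": 0.3},{"spin": 0.24,"jaw": 0.3},{"spin": 0.36,"jaw": 0.3},{"spin": 0.447,"jaw": 0.3},{"spin": 0.447,"jaw": 0.3}]}}

```text
time: 39.2
position: [0.6294, -0.0147, 0.0598]
tcp_rot: [0.836, 3.027, -0.001]
ft_force: [0.8, -2.8, -2.9]
opening: 0.456
grasp_force: 80.5
```

Run:
```python
from h import *
go(); print(r.sense()["wrist_torque"])
```

```text
yawY 1.032 pos [ 0.6294 -0.0147  0.0598]
[-0.67122321 -0.2247164  -0.28992245]
```

Call:
{"method": "nudge_tcp", "body": {"motion": [{"jaw": 0.5},{"jaw": 0.57},{"jaw": 0.57},{"sz": -0.02,"jaw": 0.57},{"sz": -0.03,"spin": -0.1,"jaw": 0.57},{"sz": -0.03,"spin": -0.22,"jaw": 0.57},{"sz": -0.03,"spin": -0.34,"jaw": 0.57},{"sz": -0.03,"spin": -0.46,"jaw": 0.57},{"sz": -0.03,"spin": -0.58,"jaw": 0.57},{"sz": -0.03,"spin": -0.7,"jaw": 0.57}]}}

```text
time: 40.03
position: [0.6294, -0.0134, 0.0904]
tcp_rot: [-0.269, 3.129, 0.002]
ft_force: [0.4, 0.1, -0.4]
opening: 0.574
grasp_force: 0.0
```

Call:
{"method": "nudge_tcp", "body": {"motion": [{"spin": -0.12,"jaw": 0.57},{"spin": -0.24,"jaw": 0.57},{"spin": -0.347,"jaw": 0.57},{"spin": -0.347,"jaw": 0.57},{"sz": 0.015,"spin": -0.347,"jaw": 0.57},{"sz": 0.027,"spin": -0.347,"jaw": 0.57},{"sz": 0.030,"spin": -0.347,"jaw": 0.57},{"sz": 0.030,"spin": -0.347,"jaw": 0.57},{"sz": 0.030,"spin": -0.347,"jaw": 0.4},{"sz": 0.030,"spin": -0.347,"jaw": 0.3}]}}

```text
time: 40.87
position: [0.6293, -0.015, 0.0601]
tcp_rot: [0.794, -3.04, 0.002]
ft_force: [0.6, -2.5, -1.4]
opening: 0.452
grasp_force: 81.2
```

Call:
{"method": "nudge_tcp", "body": {"motion": [{"jaw": 0.3},{"jaw": 0.3},{"spin": 0.06,"jaw": 0.3},{"spin": 0.12,"jaw": 0.3}], "force": 100}}

```text
time: 41.2
position: [0.6294, -0.015, 0.0602]
tcp_rot: [-0.607, 3.082, -0.001]
ft_force: [-0.1, -2.8, -1.1]
opening: 0.447
grasp_force: 102.3
```

```bash
python3 -c "
from h import *
go(); print(r.sense()['wrist_torque'])"
```

```text
yawY 1.96 pos [ 0.6294 -0.015   0.0602]
[-0.48997219  0.06664591  0.34994221]
```

Call:
{"method": "nudge_tcp", "body": {"motion": [{"spin": 0.07,"jaw": 0.3},{"spin": 0.14,"jaw": 0.3},{"spin": 0.2,"jaw": 0.3}]}}

```text
time: 41.45
position: [0.6294, -0.0149, 0.0602]
tcp_rot: [-0.296, 3.127, -0.002]
ft_force: [1.1, -3.5, -1.8]
opening: 0.443
grasp_force: 102.3
```

```bash
python3 -c "
from h import *
go(); print(r.sense()['wrist_torque'])"
```

```text
yawY 1.76 pos [ 0.6294 -0.0149  0.0602]
[-0.51895928 -0.01208596  0.43787078]
```

Call:
{"method": "nudge_tcp", "body": {"motion": [{"spin": 0.07,"jaw": 0.3},{"spin": 0.14,"jaw": 0.3},{"spin": 0.2,"jaw": 0.3}]}}

```text
time: 41.7
position: [0.6293, -0.0148, 0.0601]
tcp_rot: [0.017, 3.141, -0.002]
ft_force: [0.5, -2.8, -1.2]
opening: 0.448
grasp_force: 102.3
```

```bash
python3 -c "
from h import *
go(); print(r.sense()['wrist_torque'])"
```

```text
yawY 1.56 pos [ 0.6293 -0.0148  0.0601]
[-0.49866401  0.03617551  0.567143  ]
```

Call:
{"method": "nudge_tcp", "body": {"motion": [{"spin": 0.06,"jaw": 0.3},{"spin": 0.12,"jaw": 0.3}]}}

```text
time: 41.87
position: [0.6294, -0.0148, 0.0601]
tcp_rot: [0.204, 3.134, -0.002]
ft_force: [-0.6, -3.4, -1.5]
opening: 0.447
grasp_force: 102.3
```

```bash
python3 -c "
from h import *
go(); print(r.sense()['wrist_torque'])"
```

```text
yawY 1.441 pos [ 0.6294 -0.0148  0.0601]
[-0.45111298  0.04365811  0.5606024 ]
```

Call:
{"method": "nudge_tcp", "body": {"motion": [{"spin": 0.05,"jaw": 0.3},{"spin": 0.08,"jaw": 0.3}]}}

```text
time: 42.03
position: [0.6294, -0.0148, 0.0601]
tcp_rot: [0.328, 3.124, -0.002]
ft_force: [0.9, -3.4, -1.1]
opening: 0.447
grasp_force: 102.3
```

```bash
python3 -c "
from h import *
go(); print(r.sense()['wrist_torque'])"
```

```text
yawY 1.362 pos [ 0.6294 -0.0148  0.0601]
[-0.56632109 -0.08496879  0.6115856 ]
```

Call:
{"method": "nudge_tcp", "body": {"motion": [{"jaw": 0.3},{"jaw": 0.5},{"jaw": 0.57},{"jaw": 0.57},{"sz": -0.02,"jaw": 0.57},{"sz": -0.05,"jaw": 0.57},{"sz": -0.09,"jaw": 0.57},{"sz": -0.1,"spin": 0.12,"jaw": 0.57},{"sz": -0.1,"spin": 0.24,"jaw": 0.57},{"sz": -0.1,"spin": 0.36,"jaw": 0.57}]}}

```text
time: 42.87
position: [0.6302, -0.0134, 0.1619]
tcp_rot: [0.889, 3.01, 0.004]
ft_force: [0.6, 0.0, -1.3]
opening: 0.571
grasp_force: 0.0
```

Call:
{"method": "nudge_tcp", "body": {"motion": [{"spin": 0.12,"jaw": 0.45},{"spin": 0.24,"jaw": 0.45},{"spin": 0.36,"jaw": 0.45},{"spin": 0.48,"jaw": 0.45},{"spin": 0.6,"jaw": 0.45},{"spin": 0.72,"jaw": 0.45},{"spin": 0.84,"jaw": 0.45},{"spin": 0.96,"jaw": 0.45},{"spin": 1.0,"jaw": 0.45},{"spin": 1.0,"jaw": 0.45}]}}

```text
time: 43.7
position: [0.6292, -0.0132, 0.16]
tcp_rot: [-2.218, -2.224, -0.001]
ft_force: [0.5, 0.1, 0.6]
opening: 0.448
grasp_force: 0.0
```

Run:
```python
from h import *
im,i=grab("wrist"); cv2.imwrite("pics/w11.png",im); go([.668,.07,.064],0); print(r.sense()["joint_pos"].round(2))
im,i=grab("top"); cv2.imwrite("pics/top1.png",im)
# rail: bright grey band profile along x at y=-.10 seen in wrist and top
for n in("wrist","top"):
    i=r.camera_info(n); im=cv2.imread(f"pics/{'w11' if n=='wrist' else 'top1'}.png",0)
    xs=np.arange(.60,.72,.004)
    for y in(.08,-.09):
        p=pix(i,[[x,y,.078] for x in xs]); print(n,y,[int(im[int(round(v)),int(round(u))]) if 0<=v<399 and 0<=u<639 else -1 for u,v in p])
```

```text
shift [0.083  0.0391 0.096 ]
yawY 0.004 pos [ 0.6292 -0.0133  0.16  ]
turn 0.004
[-0.31  0.48  0.36  1.74 -0.2   0.96  0.13]
wrist 0.08 [149, 148, 148, 153, 90, 175, 176, 177, 180, 178, 51, 53, 94, 96, 132, 109, 124, 149, 111, 163, 164, 161, 164, 167, 170, 167, 168, 162, 166, 168]
wrist -0.09 [74, 75, 75, 78, 78, 86, 97, 94, 96, 97, 80, 25, 85, 86, 88, 144, 50, 8, 16, 10, 16, 16, 16, 15, 13, 15, 15, 14, 15, 21]
top 0.08 [115, 113, 101, 77, 73, 130, 136, 136, 136, 132, 109, 56, 69, 70, 71, 75, 87, 97, 103, 106, 116, 127, 130, 129, 131, 132, 134, 134, 135, 133]
top -0.09 [73, 64, 63, 62, 58, 60, 73, 74, 81, 91, 84, 53, 71, 69, 68, 82, 93, 90, 99, 103, 118, 129, 132, 131, 131, 130, 129, 129, 130, 131]
```

Call:
{"method": "nudge_tcp", "body": {"motion": [{"sx": 0.04,"sy": 0.02,"jaw": 0.45},{"sx": 0.083,"sy": 0.0385,"jaw": 0.45},{"sx": 0.083,"sy": 0.0385,"jaw": 0.45},{"sx": 0.083,"sy": 0.0385,"sz": 0.03,"jaw": 0.45},{"sx": 0.083,"sy": 0.0385,"sz": 0.06,"jaw": 0.45},{"sx": 0.083,"sy": 0.0385,"sz": 0.08,"jaw": 0.45},{"sx": 0.083,"sy": 0.0385,"sz": 0.09,"jaw": 0.45},{"sx": 0.083,"sy": 0.0385,"sz": 0.095,"jaw": 0.45},{"sx": 0.083,"sy": 0.0385,"sz": 0.095,"jaw": 0.45},{"sx": 0.083,"sy": 0.0385,"sz": 0.095,"jaw": 0.45}], "force": 50}}

```text
time: 44.63
position: [0.6684, 0.0688, 0.066]
tcp_rot: [2.218, 2.223, 0.003]
ft_force: [0.2, -0.6, 1.0]
opening: 0.45
grasp_force: 0.0
```

Call:
{"method": "nudge_tcp", "body": {"motion": [{"jaw": 0.05},{"jaw": 0.05},{"jaw": 0.05},{"jaw": 0.05},{"jaw": 0.05},{"jaw": 0.05},{"jaw": 0.05}]}}

```text
time: 45.22
position: [0.6668, 0.0689, 0.0664]
tcp_rot: [-2.218, -2.223, 0.001]
ft_force: [-4.6, -0.6, 5.3]
opening: 0.116
grasp_force: 48.7
```

Call:
{"method": "nudge_tcp", "body": {"motion": [{"sy": -0.0018,"sz": -0.0073,"jaw": 0.05},{"sy": -0.0037,"sz": -0.0147,"jaw": 0.05},{"sy": -0.006,"sz": -0.022,"jaw": 0.05},{"sy": -0.0083,"sz": -0.0292,"jaw": 0.05},{"sy": -0.0109,"sz": -0.0363,"jaw": 0.05},{"sy": -0.0135,"sz": -0.0434,"jaw": 0.05},{"sy": -0.0165,"sz": -0.0504,"jaw": 0.05},{"sy": -0.0195,"sz": -0.0574,"jaw": 0.05},{"sy": -0.0228,"sz": -0.0642,"jaw": 0.05},{"sy": -0.0262,"sz": -0.071,"jaw": 0.05}]}}

```text
time: 46.05
position: [0.6424, 0.0687, 0.1353]
tcp_rot: [2.217, 2.222, 0.003]
ft_force: [6.1, -0.5, -13.9]
opening: 0.118
grasp_force: 48.6
```

Call:
{"method": "nudge_tcp", "body": {"motion": [{"jaw": 0.05},{"jaw": 0.05}]}}

```text
time: 46.22
position: [0.6418, 0.0687, 0.1365]
tcp_rot: [2.218, 2.223, 0.002]
ft_force: [2.5, -1.1, -3.7]
opening: 0.113
grasp_force: 49.8
```

Call:
{"method": "nudge_tcp", "body": {"motion": [{"sy": -0.0037,"sz": -0.0067,"jaw": 0.05},{"sy": -0.0075,"sz": -0.0132,"jaw": 0.05},{"sy": -0.0115,"sz": -0.0197,"jaw": 0.05},{"sy": -0.0156,"sz": -0.0261,"jaw": 0.05},{"sy": -0.02,"sz": -0.0324,"jaw": 0.05},{"sy": -0.0243,"sz": -0.0385,"jaw": 0.05},{"sy": -0.029,"sz": -0.0446,"jaw": 0.05},{"sy": -0.0337,"sz": -0.0504,"jaw": 0.05},{"sy": -0.0387,"sz": -0.0562,"jaw": 0.05},{"sy": -0.0437,"sz": -0.0622,"jaw": 0.05}]}}

```text
time: 47.05
position: [0.6002, 0.0683, 0.1984]
tcp_rot: [2.216, 2.22, 0.007]
ft_force: [9.3, -0.7, -9.8]
opening: 0.117
grasp_force: 48.6
```

Call:
{"method": "nudge_tcp", "body": {"motion": [{"jaw": 0.05},{"jaw": 0.05},{"jaw": 0.05}]}}

```text
time: 47.3
position: [0.5993, 0.0682, 0.1994]
tcp_rot: [2.217, 2.221, 0.005]
ft_force: [5.9, -1.1, -0.8]
opening: 0.116
grasp_force: 49.9
```

Call:
{"method": "nudge_tcp", "body": {"motion": [{"jaw": 0.1},{"jaw": 0.3},{"jaw": 0.4},{"jaw": 0.4},{"sz": -0.03,"jaw": 0.4},{"sz": -0.06,"jaw": 0.4},{"sz": -0.1,"jaw": 0.5},{"sz": -0.1,"spin": -0.12,"jaw": 0.5},{"sx": -0.04,"sy": -0.03,"sz": -0.1,"spin": -0.24,"jaw": 0.5},{"sx": -0.08,"sy": -0.07,"sz": -0.1,"spin": -0.36,"jaw": 0.5}]}}

```text
time: 48.13
position: [0.5437, 0.0063, 0.298]
tcp_rot: [-1.772, -2.594, 0.001]
ft_force: [-0.2, -1.8, 0.4]
opening: 0.499
grasp_force: 0.0
```

Call:
{"method": "nudge_tcp", "body": {"motion": [{"spin": -0.12,"jaw": 0.5},{"spin": -0.24,"jaw": 0.5},{"spin": -0.36,"jaw": 0.5},{"spin": -0.48,"jaw": 0.5},{"spin": -0.6,"jaw": 0.5},{"spin": -0.72,"jaw": 0.5},{"spin": -0.84,"jaw": 0.5},{"spin": -0.96,"jaw": 0.5},{"spin": -1.08,"jaw": 0.5},{"spin": -1.2,"jaw": 0.5}]}}

```text
time: 48.97
position: [0.5429, 0.0055, 0.2978]
tcp_rot: [-0.004, -3.139, -0.001]
ft_force: [-0.2, 0.1, -0.3]
opening: 0.499
grasp_force: 0.0
```

Run:
```python
from h import *
go([.45,-.02,.34],np.pi/2)
im,i=grab("scene"); cv2.imwrite("pics/s1.png",im)
im,i=grab("wrist"); cv2.imwrite("pics/w12.png",im)
a=np.vstack([cv2.imread("pics/s1.png")[120:320,170:490]]); cv2.imwrite("pics/fin.png",cv2.resize(a,None,fx=2.4,fy=2.4,interpolation=cv2.INTER_CUBIC))
H=hsv(im); blue=(H[...,0]>100)&(H[...,0]<130)&(H[...,1]>110)
im,i=grab("top"); H=hsv(im); blue=(H[...,0]>100)&(H[...,0]<130)&(H[...,1]>110)
for k in blobs(blue,20): m=cv2.minAreaRect(k); print(np.round(m[0]),ray(i,m[0],.028)[0].round(3))
cv2.imwrite("pics/top2.png",im)
```

```text
shift [ 0.0929 -0.0257 -0.042 ]
yawY 1.568 pos [0.5429 0.0055 0.2978]
turn -0.003
[ 12. 293.] [0.254 1.038 0.028]
[ 63. 283.] [0.288 0.864 0.028]
[220. 253.] [0.393 0.319 0.028]
[350. 244.] [ 0.424 -0.137  0.028]
[178. 229.] [0.477 0.468 0.028]
[354. 202.] [ 0.572 -0.148  0.028]
[340. 113.] [ 0.893 -0.101  0.028]
```

Run:
```python
from h import *
i=r.camera_info("top"); im=cv2.imread("pics/top2.png")
hx=.6674-.283
for d,c in((26,(255,0,0)),(30,(0,255,0)),(34,(0,0,255))):
    a=np.radians(d)+np.arctan2(.064,.283); R=np.hypot(.064,.283)
    for y in(.12,.11,-.14,-.15):
        p=pix(i,[[hx+R*np.cos(a),y,.014+R*np.sin(a)]])[0]; print(d,y,p.round(1))
        q=pix(r.camera_info("wrist"),[[hx+R*np.cos(a),y,.014+R*np.sin(a)]])[0]; print("w",q.round(1))
A=cv2.resize(im[160:270,190:420],(627,300),interpolation=cv2.INTER_CUBIC)
B=cv2.resize(cv2.imread("pics/w12.png"),(480,300)); C=cv2.imread("pics/s1.png")[130:270,220:420]; C=cv2.resize(C,(320,300))
o=np.zeros((600,800,3),np.uint8); o[:300,:627]=A; o[300:,:480]=B; o[300:,480:]=C; cv2.imwrite("pics/fin.png",o)
```

```text
26 0.12 [272.8 186.8]
w [434.9 263.1]
26 0.11 [275.9 186.8]
w [424.3 263.2]
26 -0.14 [354.9 187.1]
w [158.8 266.1]
26 -0.15 [358.1 187.1]
w [148.2 266.3]
30 0.12 [272.2 190.6]
w [443.6 258.4]
30 0.11 [275.4 190.6]
w [432.1 258.5]
30 -0.14 [355.3 190.8]
w [147.5 261.7]
30 -0.15 [358.5 190.8]
w [136.2 261.8]
34 0.12 [271.7 194.8]
w [453.1 251.3]
34 0.11 [274.9 194.8]
w [440.9 251.4]
34 -0.14 [355.7 195. ]
w [135.  254.9]
34 -0.15 [358.9 195. ]
w [122.8 255. ]
```

View pics/fin.png

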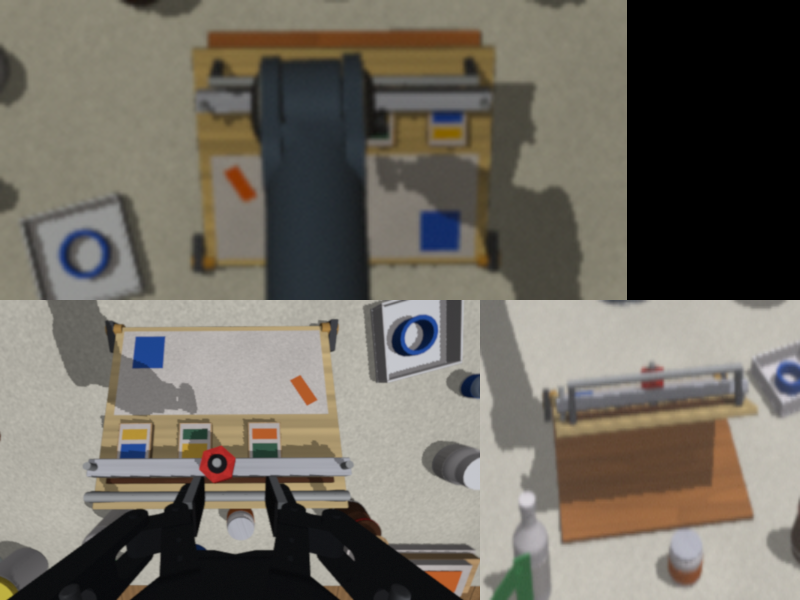

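The board stands at about 29° (rail at top row 189, where 30° predicts 190.6 and 26° predicts 186.8). All three panels are square under the bar, the tape is in the tray, the bystanders stand, and the robot is clear.

```bash
python3 -c "
from bench import r
print(r.hand_in())"
```

```text
the job is handed in; nothing more can be done
None
```

I handed the job in with the tape in the tray, the three panels that were present clamped against the stop, and the board standing at about 29 degrees; the hand-in returned no verdict, so the judged result is unknown.

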